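# Shut down the polishing unit and stow its battery pack

### The arm

A 6-joint arm with a two-finger parallel gripper is mounted at the origin on the work surface. World frame = base frame: x ahead of the robot, y to its left, z up, the work surface at z = 0. Lengths are in m, angles in degrees, forces in N, time in s.
With the tool pointing down it reaches from about 0.35 to 0.875 m from the base axis. Payload 4.2 kg.
Tool frame: the origin (TCP) lies at the very end of the fingers, on their centre line; the grasp point (between the pads) lies 19 mm behind it; z points along the fingers, y is the line along which they close (so a half turn about z gives the same grasp; the last joint's range is limited). The gripper opens to 87 mm and grips with 3 to 60 N. Pads are 19 mm wide; open, the fingers measure 117 mm over their backs; the gripper's body (75 mm by 190 mm) begins 51 mm behind the grasp point.
Start: joints at [80.879, 22.042, 0.453, 0, -68.411, -14.817], TCP at [0.254, 0.571, 0.194] pointing down, gripper open.
Joint ranges: [-179.83, 179.83], [-69.29, 118.12], [-61.27, 80.66], [-181.25, 117.63], [-171.15, -9.14], [-177.46, 177.46]. Speed limits (degrees/s): [159.86, 159.86, 180, 180, 180, 180].

### API

Orientations are given as [roll, pitch, yaw] about the fixed x, y, z axes, in that order (R = Rz(yaw) Ry(pitch) Rx(roll)).
In Python, from plant import read_state, read_camera, camera_model, sign_off gives the robot as it stands.
- The arm moves only by the shell command python3 -m jog 'ROWS' [FORCE]. ROWS is JSON, a list of rows, each a list of 5 numbers: the shift along the tool's x, y, z in m, then the turn about the tool's z in rad, then the opening, from 0 (shut) to 1 (fully open). In form: [[x, y, z, twist, jaw], ...]. A call has exactly 10 rows; each row shifts and turns the commanded pose from where the row before left it, along the tool's axes as they then stand; what a row does not reach is not made up. A row lasts 1/12 s, in which the tool goes at most 41.7 mm and 7.16 degrees, less where a joint would pass 70% of its speed; a pose out of reach is approached as far as the arm can. A call is refused whole if a number of a shift passes 0.0417 or a number of a turn 0.125, either way. A call with a gripper value outside its range is refused whole. The fingers move at their own pace and stop on an object; FORCE is the grip in N (left out, the last holds). Time passes only in rows, so rows that do not move let the fingers close, or fill a call up. It gives the time, the measured TCP pose, the force, the opening and the grip force at its end, in the units of the state.
- read_state(): the state, without advancing time (a new reading comes with each control period).
- read_camera(name): name is "side" or "top"; returns the picture (420x560x3 uint8, red, green, blue); there is no depth.
- camera_model(name): a dict with "fov_y" (degrees; the focal length in pixels is half the picture's height over the tangent of half this angle, whatever the lens; pixels are square), "cx", "cy" (the principal point, pixels), "cam_to_world" (4x4, takes a point from camera to world coordinates). Camera axes: x right, y down, z forward; pixel columns grow to the right and rows downward; lengths in m; the calibration is good to about 2 mm. A picture is of the moment at which its call begins. camera_model takes no time and is no camera call.
- sign_off(): hands the job in; it is judged then, once.
The state is a dict: "t": time; "q": joint angles; "qd": joint speeds; "effort": joint torques, N m; "ee_pos": TCP position; "tcp_rot": TCP orientation; "ft_force": force on the tool from outside, world axes, zero at the start; "torque": the same for the moment, N m; "gripper_width": finger opening in m; "grip_force": force on a finger pad.
Only numpy, scipy, OpenCV 4.12 (cv2) and the standard library are available. Lean on these libraries where they do the work, as an engineer would, in place of code of your own. Each camera call takes 0.05 s, during which the arm holds its last target. There are 200 camera calls.

### The job

Shut the polishing unit down for the night: first, with the battery pack still plugged in, turn the big bar knob on its deck until the coupled pointer lines up with the brass set mark on the scale. Then pull the battery pack straight out of its slanted, sprung socket and stand it prong down in the empty compartment of the clear organiser, lowering it all the way in before you let go. Leave the pointer on the mark and everything else where it stands.

Things in the scene. Friction and masses are not known exactly. Their poses are not given: they have to be found in the camera images.
- unit: Blue bench power unit of a polishing handpiece, fixed; 200 mm deep (x), 340 wide (y), 110 high. Origin: under its middle on the table. The top is a flat deck at z = 110 mm (y from -170 to 45 mm) with knob and scale; beyond it the left end is a panel that slopes down to the left, its normal leaning 35 deg (0.61 rad) from vertical towards the unit's +y. The unit is turned up to 0.25 rad either way.
- socket (a point): Centre of the mouth of the black socket in the sloped panel (unit frame x 0, y 108, z 72 mm). Axes as the unit's. It runs 37 mm deep along the panel's normal. Two sprung balls in it click into notches of the pack's prong: it takes a straight pull of about 8 to 18 N along the pack's z, over the first 7 mm, then it slides free and is clear after 32 mm.
- pack: Grey battery pack, 0.25 kg (varies). Grip part 22 mm thick (y) x 96 wide (x) x 80 long (z), below it a black prong 14 x 60 x 32 mm; 112 mm in all. Origin: centre of the prong's tip; z runs from the tip to the grip end. At the start it is fully in the socket, leaning 35 to 38 deg with the panel's normal (some play), the grip part's shoulder on the socket's mouth, its width level along the unit's x.
- pack_grip (a point): Point on the pack to grip: middle of its grip part's thickness and width, 87 mm from the prong's tip (25 mm from the grip end).
- knob (a joint): Turn of the knob, rad, anticlockwise from above positive, range -1.3 to 1.3. At 0 its bar lies along the unit's x. It moves the pointer 20 mm to the unit's +y per rad, and stays where it is left.
- knob_grip (a point): On the knob's vertical axis, at 28 mm above the deck, the height to grip. The knob is an aluminium disc of 66 mm diameter with an upright black bar grip, 62 long x 14 thick, its top at 44 mm above its foot, which lies on the deck. Axes turn with the knob; its x runs along the bar.
- pointer_tip (a point): Tip of the dark steel pointer, a 4 mm wide arm that slides along the unit's y in the scale on the deck and points to the unit's +x.
- rider: Brass set mark on the far edge of the scale, fixed: a tab 5 mm wide, 22 long, pointing to the unit's -x at the pointer, with a 20 mm wide foot behind. Origin: middle of the tab, on its centre line. Axes as the unit's. The pointer is on the mark when pointer_tip and this origin have the same y in the unit's frame. The pointer starts 11 to 40 mm off, on the -y side.
- caddy: Clear acrylic organiser, fixed; 122 (x) x 142 (y) x 45 mm high, 4 mm walls and floor, with three compartments side by side along its y, each about 114 mm (x) x 42 mm (y). Origin: centre of its underside.
- liner: Thin black rubber pad, 100 x 36 x 2 mm, on the floor of the empty compartment (any of the three). Origin: centre of its underside, at the middle of the compartment's floor; axes as the organiser's; the compartment is long in x.
- jar_a: Paint jar, 34 mm across, 44 high, in one of the other compartments. Origin: centre of its underside. To be left alone.
- jar_b: A second such jar in the third compartment. To be left alone.
- flask_a: Brass moulding flask, 72 mm across and 110 over its ears, 28 high, in front of the unit. Origin: centre of its underside. To be left alone.
- flask_b: Another such flask, to the right of the unit. To be left alone.
- flask_c: A third such flask, in front of the organiser. To be left alone.
- amber: Amber glass bottle, 64 mm across, 140 high, to the right of the unit. Origin: centre of its underside. To be left alone.
- beaker: Glass beaker, 76 mm across, 85 high, behind the organiser. Origin: centre of its underside. To be left alone.
- palette: White ceramic paint palette plate, 150 mm across, 14 high, to the left of the organiser. Origin: centre of its underside. To be left alone.
Mind the look-alikes: they are no part of the job. There is more than one size of the pack; the one meant has the size given above.

How it is judged:
By the outcome, as a careful person would: the job done as asked, in the order asked, and still so for the second after the job is handed in, with the robot touching nothing.
It also fails if it takes over 70 s, if anything falls off the work surface, if the arm or the gripper's body presses on something with over 40 N, if the wrist force passes 120 N, or if a joint passes its speed limit or range.

## Working session

There is one attempt and no reset: what is moved stays moved. The work goes in short steps, Python scripts to look and compute and a shell command to move; the robot and the scene stay as the last step left them, time stands still between calls to the robot, and variables do not carry over. Pictures are saved under pics/ and viewed, at most 13 in all, crops included, and the job is handed in when it is done.

```bash
ls; mkdir -p pics; python3 - <<'E'
from plant import *
import cv2
for n in("side","top"):
    m=camera_model(n);print(n,m)
    cv2.imwrite(f"pics/{n}0.png",read_camera(n)[:,:,::-1])
s=read_state();print(s['ee_pos'],s['tcp_rot'],s['t'])
E
```

```text
pics
side {'fov_y': 52.239392637094824, 'cx': 281.321939678702, 'cy': 215.37651343072847, 'cam_to_world': array([[ 0.85850112, -0.28744797,  0.42467575, -0.07357089],
       [-0.51266198, -0.46106851,  0.72428829, -0.96412462],
       [-0.01239058, -0.83951742, -0.54319148,  0.89018956],
       [ 0.        ,  0.        ,  0.        ,  1.        ]])}
top {'fov_y': 49.82500203970211, 'cx': 283.25819644869614, 'cy': 210.3490501581835, 'cam_to_world': array([[ 3.39671875e-02, -9.76295481e-01,  2.13760060e-01,
         2.18356272e-01],
       [-9.99422273e-01, -3.29324891e-02,  8.40065005e-03,
         3.98914715e-02],
       [-1.16186583e-03, -2.13921912e-01, -9.76850073e-01,
         1.44525547e+00],
       [ 0.00000000e+00,  0.00000000e+00,  0.00000000e+00,
         1.00000000e+00]])}
[0.25334534 0.5706874  0.19315149] [ 1.79884524e+02 -8.53733266e-03 -2.39446251e+01] 0.1
```

View pics/top0.png

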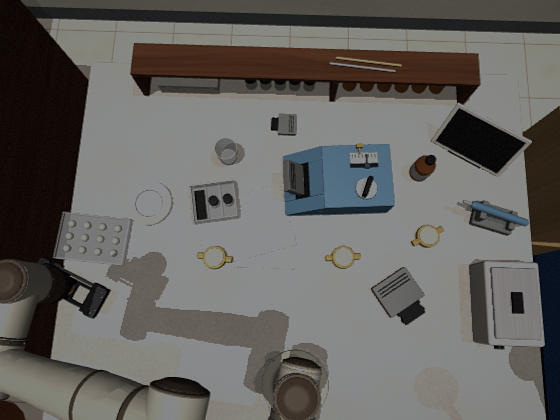

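View pics/side0.png

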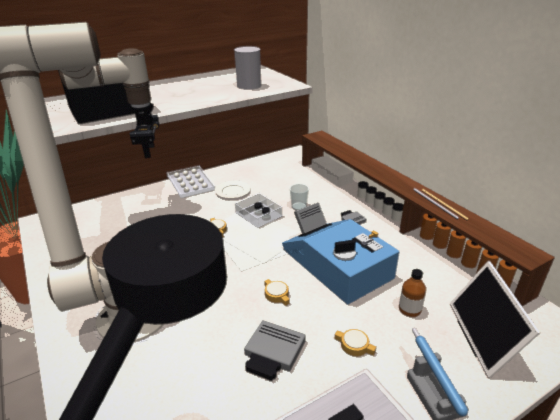

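The top view shows three pack look-alikes: one in the unit's slanted socket at (297,180), a small one behind at (286,124) and a large one in front at (398,292). The description picks the one in the socket. The knob is at (367,187), the scale at (364,158), the organiser at (215,201) and its empty compartment on the left at (199,204). The side view shows the same layout. Next I'll take close crops.

```bash
python3 - <<'E'
import cv2
a=cv2.imread("pics/top0.png")[130:230,180:405]
b=cv2.imread("pics/side0.png")[185:305,225:405]
cv2.imwrite("pics/top1.png",cv2.resize(a,None,fx=3.5,fy=3.5,interpolation=cv2.INTER_CUBIC))
cv2.imwrite("pics/side1.png",cv2.resize(b,None,fx=4.4,fy=4.4,interpolation=cv2.INTER_CUBIC))
E
```

```text
(no output)
```

View pics/top1.png

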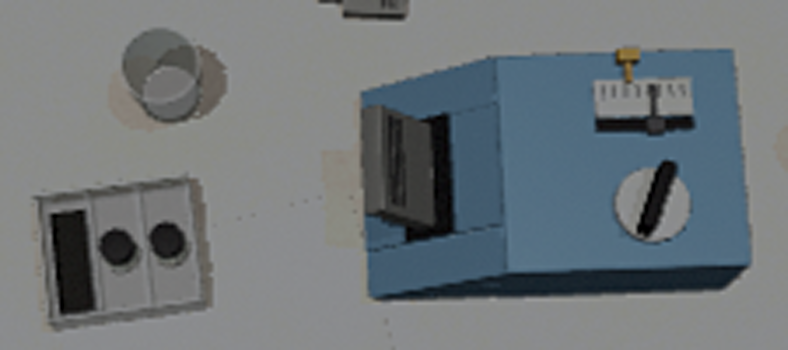

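View pics/side1.png

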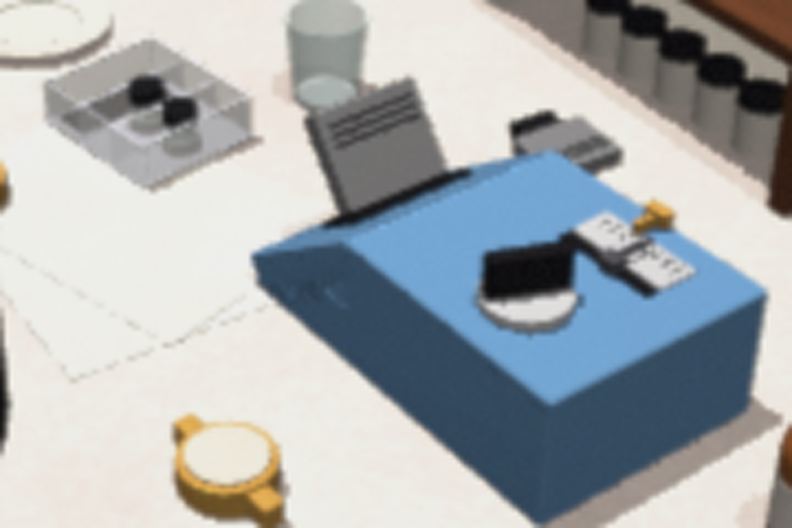

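```bash
cat >h.py <<'E'
import numpy as np
from plant import camera_model
M={n:camera_model(n) for n in("side","top")}
def proj(n,P):
    m=M[n];T=np.linalg.inv(m["cam_to_world"]);p=np.atleast_2d(P)@T[:3,:3].T+T[:3,3]
    f=210/np.tan(np.radians(m["fov_y"]/2));return np.c_[f*p[:,0]/p[:,2]+m["cx"],f*p[:,1]/p[:,2]+m["cy"]]
def ray(n,uv,z):
    m=M[n];f=210/np.tan(np.radians(m["fov_y"]/2));uv=np.atleast_2d(uv)
    d=np.c_[(uv[:,0]-m["cx"])/f,(uv[:,1]-m["cy"])/f,np.ones(len(uv))]@m["cam_to_world"][:3,:3].T
    o=m["cam_to_world"][:3,3];return o+d*((z-o[2])/d[:,2])[:,None]
def c(n,uv):
    uv=np.atleast_2d(np.array(uv,float))
    return (uv+.5)/3.5-.5+[180,130] if n=="top" else (uv+.5)/4.4-.5+[225,185]
def Rz(a):return np.array([[np.cos(a),-np.sin(a),0],[np.sin(a),np.cos(a),0],[0,0,1]])
E
python3 - <<'E'
from h import *
from scipy.optimize import least_squares as ls
U=np.array([[100,-170,110],[100,45,110],[-100,45,110],[-100,-170,110],[-100,170,22.5]])/1e3
t=c("top",[(734,50),(496,58),(506,273),(750,265),(368,298)])
s=c("side",[(766,293),(548,151),(343,242),(551,404),(255,257)])
def res(p,k="both"):
    W=U@Rz(p[2]).T+[p[0],p[1],0]
    a=(proj("top",W)-t);b=(proj("side",W)-s)
    return np.r_[a,b].ravel() if k=="both" else (a if k=="top" else b).ravel()
for k in("top","side","both"):
    r=ls(res,[.7,-.1,0],args=(k,));print(k,r.x.round(4),r.fun.reshape(-1,2).round(1).tolist())
x=r.x
un=lambda P:((P-[x[0],x[1],0])@Rz(x[2]))*1e3
print("knob top bar ends",un(ray("top",c("top",[(670,163),(643,235),(657,198)]),.154)).round(1))
print("tip,rider top @115",un(ray("top",c("top",[(654,86),(628,70),(655,126)]),.115)).round(1))
print("side tip,rider @115",un(ray("side",c("side",[(650,240),(636,231)]),.115)).round(1))
L=ray("top",c("top",[(51,212),(85,209),(95,310),(60,314)]),.006);print("liner",L.round(4),L.mean(0))
C=ray("top",c("top",[(38,197),(190,178),(210,302),(53,326)]),.045);print("caddy rim",C.round(4),C.mean(0))
for l in(35,36.5,38):
    l=np.radians(l);R=np.array([[1,0,0],[0,np.cos(l),np.sin(l)],[0,-np.sin(l),np.cos(l)]])
    P=np.array([[-48,-11,112],[48,-11,112],[48,11,112],[-48,11,112],[48,-11,32],[-48,-11,32]])-[0,0,32]
    W=((P@R.T+[0,108,72])/1e3)@Rz(x[2]).T+[x[0],x[1],0]
    print(np.degrees(l),(((proj("top",W)-[180,130]+.5)*3.5-.5)).round().tolist(),((proj("side",W)-[225,185]+.5)*4.4-.5).round().tolist())
E
```

```text
top [ 0.6248 -0.1109  0.066 ] [[0.4, -0.6], [-0.3, -0.7], [0.1, 0.3], [1.3, 0.4], [-1.7, 0.4]]
side [ 0.6246 -0.1128  0.0646] [[1.5, -0.2], [1.6, -0.4], [-0.3, -0.4], [-0.3, 0.6], [-2.7, -0.6]]
both [ 0.6249 -0.1116  0.0655] [[0.7, -0.6], [-0.1, -0.8], [0.3, 0.3], [1.5, 0.4], [-1.5, 0.3], [1.3, -0.5], [1.4, -0.7], [-0.4, -0.6], [-0.4, 0.3], [-2.9, -0.8]]
knob top bar ends [[-17.6 -93.7 154. ]
 [-79.8 -66.5 154. ]
 [-48.  -80.5 154. ]]
tip,rider top @115 [[ 65.  -93.  115. ]
 [ 80.7 -71.  115. ]
 [ 28.  -91.2 115. ]]
side tip,rider @115 [[ 69.6 -85.6 115. ]
 [ 69.2 -72.2 115. ]]
liner [[0.5912 0.3475 0.006 ]
 [0.5952 0.3157 0.006 ]
 [0.4988 0.2995 0.006 ]
 [0.4939 0.3317 0.006 ]] [0.5447947  0.32361859 0.006     ]
caddy rim [[0.5949 0.3522 0.045 ]
 [0.6177 0.2139 0.045 ]
 [0.5021 0.1892 0.045 ]
 [0.4753 0.3293 0.045 ]] [0.54747658 0.27111938 0.045     ]
35.0 [[390.0, 209.0], [386.0, 102.0], [365.0, 107.0], [369.0, 214.0], [436.0, 124.0], [441.0, 227.0]] [[317.0, 114.0], [418.0, 75.0], [403.0, 79.0], [303.0, 118.0], [453.0, 173.0], [353.0, 215.0]]
36.5 [[388.0, 210.0], [384.0, 102.0], [364.0, 108.0], [367.0, 214.0], [436.0, 124.0], [440.0, 227.0]] [[316.0, 114.0], [417.0, 75.0], [402.0, 80.0], [302.0, 118.0], [453.0, 173.0], [353.0, 215.0]]
38.0 [[386.0, 210.0], [382.0, 103.0], [362.0, 108.0], [365.0, 215.0], [436.0, 124.0], [440.0, 227.0]] [[314.0, 114.0], [415.0, 75.0], [400.0, 81.0], [300.0, 119.0], [452.0, 172.0], [353.0, 214.0]]
```

```bash
python3 -m jog '[[0.029,0.027,-0.008,0,1],[0.029,0.027,-0.008,0,1],[0.029,0.027,-0.008,0,1],[0.029,0.027,-0.008,0,1],[0.029,0.027,-0.008,0,1],[0.029,0.027,-0.008,0,1],[0.029,0.027,-0.008,0,1],[0.029,0.027,-0.008,0,1],[0.029,0.027,-0.008,0,1],[0.029,0.027,-0.008,0,1]]' 20
python3 - <<'E'
from h import *
x=[.6249,-.1116,.0655]
un=lambda P:((P-[x[0],x[1],0])@Rz(x[2]))*1e3
print("disc @118",un(ray("top",c("top",[(652,205)]),.118)),un(ray("side",c("side",[(527,298)]),.118)))
print("bar top side",un(ray("side",c("side",[(485,256),(573,244)]),.154)))
E
```

```text
t: 0.93
ee_pos: [0.409, 0.2047, 0.2744]
tcp_rot: [180.0, 0.0, -23.9]
ft_force: [1.1, 0.4, -0.7]
gripper_width: 0.087
grip_force: 0.0
disc @118 [[-44.39179294 -82.94915266 118.        ]] [[-46.18933914 -88.08664592 118.        ]]
bar top side [[-71.63445198 -72.16311985 154.        ]
 [-16.00193291 -95.66943769 154.        ]]
```

```bash
python3 -m jog '[[0.03,0.028,0,0,1],[0.03,0.028,0,0,1],[0.03,0.028,0,0,1],[0.03,0.028,0,0,1],[0.03,0.028,0,0,1],[0.03,0.028,0.005,0,1],[0.03,0.028,0.005,0,1],[0.03,0.028,0.005,0,1],[0.03,0.028,0.005,0,1],[0.03,0.028,0.005,-0.08,1]]' 20
python3 - <<'E'
from plant import read_state
import numpy as np
s=read_state();y=np.radians(s['tcp_rot'][2]);d=np.array([.5844,-.1974])-s['ee_pos'][:2]
print(s['ee_pos'],s['tcp_rot'],d@[np.cos(y),np.sin(y)],d@[np.sin(y),-np.cos(y)])
E
```

```text
t: 1.77
ee_pos: [0.5698, -0.1729, 0.2484]
tcp_rot: [180.0, 0.1, -19.3]
ft_force: [1.1, 1.7, 0.1]
gripper_width: 0.0872
grip_force: 0.0
[ 0.5697657  -0.17290428  0.24838078] [ 1.79999259e+02  5.48937017e-02 -1.93011747e+01] 0.0219084308355626 0.01828178625743024
```

```bash
python3 -m jog '[[0.011,0.009,0,0,1],[0.011,0.009,0,0,1],[0,0,0.03,0,1],[0,0,0.03,0,1],[0,0,0.03,0,0.6],[0,0,0.02,0,0.6],[0,0,0.012,0,0.6],[0,0,0.004,0,0.6],[0,0,0,0,0.3],[0,0,0,0,0.1]]' 20
python3 -m jog '[[0,0,0,0,0],[0,0,0,0,0],[0,0,0,0,0],[0,0,0,0,0],[0,0,0,0,0],[0,0,0,0,0],[0,0,0,0,0],[0,0,0,0,0],[0,0,0,0,0],[0,0,0,0,0]]' 20
```

```text
t: 2.6
ee_pos: [0.5849, -0.1953, 0.1237]
tcp_rot: [180.0, -0.1, -19.3]
ft_force: [0.3, 0.3, 1.1]
gripper_width: 0.0551
grip_force: 0.0
t: 3.43
ee_pos: [0.5841, -0.1959, 0.1234]
tcp_rot: [179.9, 0.0, -19.4]
ft_force: [-2.7, -5.4, 1.0]
gripper_width: 0.0134
grip_force: 20.0
```

```bash
python3 -m jog '[[0,0,0,-0.1,0],[0,0,0,-0.1,0],[0,0,0,-0.1,0],[0,0,0,-0.1,0],[0,0,0,-0.1,0],[0,0,0,-0.1,0],[0,0,0,-0.1,0],[0,0,0,-0.1,0],[0,0,0,-0.1,0],[0,0,0,-0.1,0]]' 20
python3 -m jog '[[0,0,0,0,0],[0,0,0,0,0.4],[0,0,0,0,0.7],[0,0,0,0,1],[0,0,-0.02,0,1],[0,0,-0.03,0,1],[-0.03,0,-0.02,0,1],[-0.04,0,0,0,1],[-0.04,0,0,0,1],[-0.04,0,0,0,1]]' 20
python3 -c "
from plant import read_camera
import cv2,numpy as np
a=cv2.imread('pics/top0.png')[135:215,325:400]
t=read_camera('top')[:,:,::-1];cv2.imwrite('pics/top2f.png',t)
s=read_camera('side')[:,:,::-1];cv2.imwrite('pics/side2f.png',s)
r=lambda a,k:cv2.resize(a,None,fx=k,fy=k,interpolation=cv2.INTER_CUBIC)
o=np.zeros((600,800,3),np.uint8)
A=r(t[140:210,335:385],8);B=r(s[220:275,325:395],5.5);B2=r(s[195:240,290:320],1)
o[:560,:400]=A;o[:B.shape[0],405:405+B.shape[1]]=B[:,:395]
cv2.imwrite('pics/cmb2.png',o)"
```

```text
t: 4.27
ee_pos: [0.5846, -0.1983, 0.1235]
tcp_rot: [179.8, 0.1, 38.2]
ft_force: [0.4, -14.1, -1.2]
gripper_width: 0.0139
grip_force: 20.0
t: 5.1
ee_pos: [0.4656, -0.2868, 0.1935]
tcp_rot: [180.0, -0.1, 38.0]
ft_force: [0.5, -0.6, -0.3]
gripper_width: 0.0658
grip_force: 0.0
```

View pics/cmb2.png

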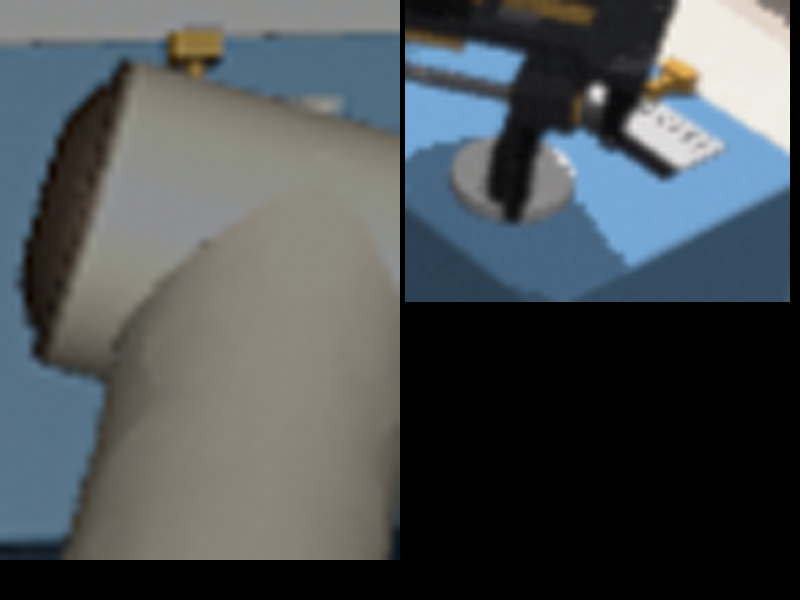

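```bash
python3 -m jog '[[0,0,-0.04,0,1],[-0.023,0.016,-0.0125,0,1],[-0.023,0.016,-0.0125,0,1],[-0.023,0.016,-0.0125,0,1],[-0.023,0.016,-0.0125,0,1],[-0.023,0.016,-0.0125,0,1],[-0.023,0.016,-0.0125,0,1],[-0.023,0.016,-0.0125,0,1],[-0.023,0.016,-0.0125,0,1],[-0.023,0.016,-0.0125,0,1]]' 20
python3 -c "
from plant import read_camera
import cv2,numpy as np
t=read_camera('top')[:,:,::-1];cv2.imwrite('pics/top3f.png',t)
s=read_camera('side')[:,:,::-1];cv2.imwrite('pics/side3f.png',s)
r=lambda a,k:cv2.resize(a,None,fx=k,fy=k,interpolation=cv2.INTER_CUBIC)
o=np.zeros((600,800,3),np.uint8)
A=r(t[140:210,335:385],8);B=r(s[220:275,325:395],5.5)
o[:560,:400]=A;o[:B.shape[0],405:405+B.shape[1]]=B[:,:395]
o[310:600,405:792]=r(t,387/560)[:290]
cv2.imwrite('pics/cmb3.png',o)"
```

```text
t: 6.03
ee_pos: [0.3923, -0.5286, 0.346]
tcp_rot: [180.0, -0.1, 38.0]
ft_force: [1.0, 0.7, 0.1]
gripper_width: 0.0872
grip_force: 0.0
```

View pics/cmb3.png

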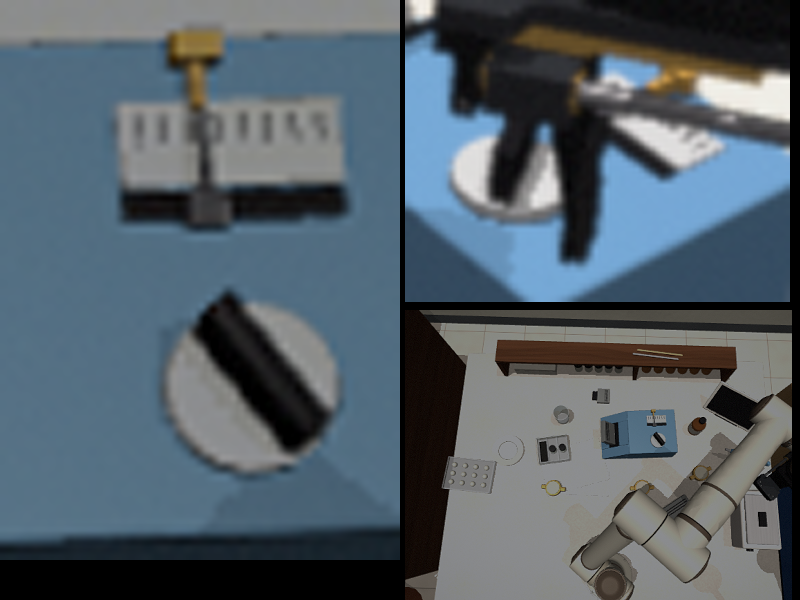

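The knob turned and the pointer now nearly meets the brass tab. The tab is at about (197,85) in the enlarged crop and the pointer line at about (205,160). I'll measure the offset with intensity profiles.

```bash
python3 - <<'E'
import cv2,numpy as np
t=cv2.imread('pics/top3f.png').astype(int)
for r in range(143,168):print(r,' '.join('%d/%d'%(v.sum()//3,v[2]-v[0]) for v in t[r,354:367]))
E
```

```text
143 141/-3 141/-3 138/-3 135/3 116/12 117/12 118/12 117/13 121/8 139/-3 140/-1 139/-2 139/2
144 139/-3 128/0 79/54 105/82 104/80 103/80 103/80 105/79 112/50 120/-16 118/-10 118/-10 120/-9
145 102/-42 76/-39 60/60 107/79 104/78 104/78 104/78 105/78 112/42 101/-59 103/-52 102/-52 103/-51
146 104/-50 85/-41 60/56 106/77 104/73 103/74 103/74 101/79 106/44 105/-54 104/-50 105/-48 104/-48
147 103/-50 85/-40 29/38 43/41 47/42 62/51 40/39 28/14 64/-26 106/-53 105/-48 105/-48 104/-47
148 103/-49 87/-43 52/-13 44/-6 63/41 103/78 72/33 65/-28 95/-41 105/-51 103/-49 104/-48 105/-49
149 105/-48 107/-50 105/-51 89/-46 76/23 103/80 101/25 108/-57 105/-51 106/-49 103/-49 104/-49 104/-48
150 105/-48 106/-48 104/-49 87/-43 68/17 88/73 99/26 105/-56 105/-51 105/-48 104/-49 104/-49 103/-50
151 103/-49 104/-50 103/-50 87/-42 70/14 88/73 102/29 107/-55 105/-49 105/-47 106/-45 107/-46 106/-45
152 110/-38 111/-39 112/-36 108/-24 87/4 85/78 108/46 121/-34 120/-30 120/-26 127/-17 126/-17 127/-17
153 143/1 140/1 145/0 137/2 95/10 52/34 90/14 142/1 142/3 142/4 141/3 137/3 141/4
154 135/-2 116/0 142/-1 139/-1 10
[... 439 characters left out ...]
 111/1 143/2 140/1 138/2 139/2 138/3
160 140/-1 140/0 140/-1 138/0 128/4 119/3 41/-2 95/-1 144/-1 140/0 139/0 139/0 140/-1
161 142/-2 141/-2 142/-3 139/-1 131/3 121/3 35/-2 93/-2 145/-1 143/-1 142/-1 142/-1 142/0
162 140/-3 141/-5 142/-4 138/-3 129/2 118/3 49/0 89/-1 143/-1 141/-1 138/0 140/1 139/1
163 95/-10 102/-17 113/-24 97/-27 93/-24 64/-9 42/-1 54/-5 83/-17 84/-27 53/-25 55/-25 51/-24
164 15/0 12/1 14/0 14/2 31/0 63/-1 57/-1 53/-2 51/-1 37/1 14/2 16/1 19/2
165 23/2 20/3 19/1 14/2 31/-1 61/-3 56/-2 56/-2 60/-1 63/-2 15/1 22/0 16/0
166 16/4 18/0 18/2 12/1 28/-2 60/-1 58/0 59/-1 62/0 69/0 14/0 20/-4 19/-1
167 45/-22 45/-21 44/-22 34/-17 32/-1 58/2 55/1 52/0 58/0 73/-4 47/-26 54/-27 53/-26
```

```bash
python3 - <<'E'
from h import *
x=[.6249,-.1116,.0655]
for z in(.112,.118):
  for X in (.03,.06,.09):print(z,X,proj("top",np.array([[X,-.072,z],[X,-.071,z]])@Rz(x[2]).T+[x[0],x[1],0]).round(2).tolist())
E
python3 -m jog 2>&1|tail -5; python3 - <<'E'
from plant import read_state
s=read_state();print(s['q'])
E
```

```text
0.112 0.03 [[360.34, 165.54], [360.01, 165.55]]
0.112 0.06 [[359.68, 156.29], [359.36, 156.3]]
0.112 0.09 [[359.03, 147.13], [358.71, 147.14]]
0.118 0.03 [[360.66, 164.93], [360.33, 164.94]]
0.118 0.06 [[360.0, 155.65], [359.67, 155.66]]
0.118 0.09 [[359.34, 146.45], [359.02, 146.46]]
invalid input
[-3.95689648e+01  2.26509883e+01  2.25469576e+01  1.49520488e-02
 -8.97140029e+01  1.67346558e+02]
```

The pointer and tab agree to about 0.5 mm. The moves cannot tilt the tool, but the slanted pack needs about 36° of tilt. The arm "approaches as far as it can" at its reach limit, so I'll check whether that limit tilts the tool. I'll do it in the free area to the left.

```bash
python3 -m jog '[[0.032,-0.023,0,0,1],[0.032,-0.023,0,0,1],[0.032,-0.023,0,0,1],[0.032,-0.023,0,0,1],[0.032,-0.023,0,0,1],[0.032,-0.023,0,0,1],[0.032,-0.023,0,0,1],[0.032,-0.023,0,0,1],[0.032,-0.023,0,0,1],[0.032,-0.023,0,0,1]]' 20
python3 -m jog '[[0.032,-0.023,0,0,1],[0.032,-0.023,0,0,1],[0.032,-0.023,0,0,1],[0.01,-0.038,0,0,1],[-0.005,-0.039,0,0,1],[-0.005,-0.039,0,0,1],[-0.005,-0.039,0,0,1],[-0.005,-0.039,0,0,1],[-0.005,-0.039,0,0,1],[-0.005,-0.039,0,0,1]]' 20
python3 -m jog '[[-0.005,-0.039,0,0,1],[-0.005,-0.039,0,0,1],[-0.005,-0.039,0,0,1],[-0.005,-0.039,0,0.1,1],[-0.005,-0.039,0,0.1,1],[-0.005,-0.039,0,0.1,1],[-0.005,-0.035,0,0.1,1],[-0.005,-0.035,0,0.1,1],[-0.005,-0.035,0,0.1,1],[-0.005,-0.035,0,0,1]]' 20
```

```text
t: 6.97
ee_pos: [0.5026, -0.1464, 0.3454]
tcp_rot: [-180.0, -0.1, 38.0]
ft_force: [0.9, 0.3, -0.1]
gripper_width: 0.0872
grip_force: 0.0
t: 7.8
ee_pos: [0.3502, 0.1673, 0.3453]
tcp_rot: [-179.9, -0.0, 38.0]
ft_force: [0.7, 1.1, 0.7]
gripper_width: 0.087
grip_force: 0.0
t: 8.63
ee_pos: [0.144, 0.4664, 0.3455]
tcp_rot: [-179.9, 0.1, 4.6]
ft_force: [1.5, 0.4, -0.1]
gripper_width: 0.0868
grip_force: 0.0
```

```bash
python3 -m jog '[[-0.035,0.01,0,0,1],[-0.035,0.01,0,0,1],[-0.035,0.01,0,0,1],[-0.035,0.01,0,0,1],[-0.02,0.02,0,0,1],[0,0.02,0,0,1],[0,0.02,0,0,1],[0,0.02,0,0,1],[0,0.02,0,0,1],[0,0.02,0,0,1]]' 20
python3 -c "
from plant import *;print(read_state()['q'].round(1))"
python3 -m jog '[[0,0.01,0,0,1],[0,0.01,0,0,1],[0,0.01,0,0,1],[0,0.01,0,0,1],[0,0.01,0,0,1],[0,0.01,0,0,1],[0,0.01,0,0,1],[0,0,0,0,1],[0,0,0,0,1],[0,0,0,0,1]]' 20
python3 -c "
from plant import *;print(read_state()['q'].round(1))"
```

```text
t: 9.47
ee_pos: [-0.0005, 0.2913, 0.345]
tcp_rot: [180.0, 0.1, 4.6]
ft_force: [0.1, -0.3, 0.2]
gripper_width: 0.0871
grip_force: 0.0
[ 1.233e+02 -1.830e+01 -2.060e+01 -1.000e-01 -8.770e+01 -2.860e+01]
t: 10.3
ee_pos: [0.0055, 0.2233, 0.3456]
tcp_rot: [180.0, -0.0, 4.6]
ft_force: [0.4, 0.2, 0.4]
gripper_width: 0.087
grip_force: 0.0
[134.3 -28.  -25.1  -0.  -92.9 -39.7]
```

```bash
python3 -m jog '[[0.033,-0.025,0,0,1],[0.033,-0.025,0,0,1],[0.033,-0.025,0,0,1],[0.033,-0.025,0,0,1],[0,0,0.036,0,1],[0,0,0.036,0,1],[0,0,0.036,0,1],[0,0,0.036,0,1],[0,0,0.036,0,1],[0,0,0.036,0,1]]' 20
python3 -c "
from plant import *;print(read_state()['q'].round(1))"
python3 -m jog '[[0,0.015,0,0,1],[0,0.015,0,0,1],[0,0.015,0,0,1],[0,0.015,0,0,1],[0,0.015,0,0,1],[0,0.015,0,0,1],[0,0.015,0,0,1],[0,0,0,0,1],[0,0,0,0,1],[0,0,0,0,1]]' 20
python3 -c "
from plant import *;print(read_state()['q'].round(1))"
```

```text
t: 11.13
ee_pos: [0.1126, 0.3201, 0.1284]
tcp_rot: [180.0, -0.0, 4.5]
ft_force: [-0.5, 0.1, -0.2]
gripper_width: 0.0872
grip_force: 0.0
[ 98.7  -3.2 -41.5   0.  -51.7  -4.3]
t: 11.97
ee_pos: [0.1204, 0.2163, 0.1304]
tcp_rot: [-180.0, -0.0, 4.5]
ft_force: [0.0, -0.4, 0.5]
gripper_width: 0.0872
grip_force: 0.0
[101.1 -16.5 -50.7   0.  -55.8  -6.6]
```

```bash
python3 -m jog '[[0,0,0.02,0,1],[0,0,0.02,0,1],[0,0,0.02,0,1],[0,0,0.02,0,1],[0,0,0,0,1],[0,0.005,0,0,1],[0,0.005,0,0,1],[0,0.005,0,0,1],[0,0.005,0,0,1],[0,0,0,0,1]]' 20
python3 -c "
from plant import *;print(read_state()['q'].round(1))"
```

```text
t: 12.8
ee_pos: [0.1224, 0.196, 0.052]
tcp_rot: [-179.9, 0.1, 4.5]
ft_force: [0.1, 0.4, 0.0]
gripper_width: 0.0875
grip_force: 0.0
[101.5  -9.7 -61.2  -0.2 -38.3  -6.9]
```

Joint 3 is at its limit (-61.27). I'll push a little further and see how the arm resolves it.

```bash
python3 -m jog '[[0,0,0.005,0,1],[0,0,0.005,0,1],[0,0.005,0,0,1],[0,0.005,0,0,1],[0,0.005,0,0,1],[0,0.005,0,0,1],[0,0,0,0,1],[0,0,0,0,1],[0,0,0,0,1],[0,0,0,0,1]]' 20
python3 -c "
from plant import *;print(read_state()['q'].round(1),read_state()['tcp_rot'])"
```

```text
t: 13.63
ee_pos: [0.1285, 0.184, 0.0503]
tcp_rot: [179.6, 0.8, 4.6]
ft_force: [-0.3, -0.7, 0.3]
gripper_width: 0.0872
grip_force: 0.0
[ 98.7  -9.7 -61.2  -1.3 -38.9  -3.1] [179.59441505   0.79561047   4.55363108]
```

```bash
python3 - <<'E'
from h import *
for uv in[(12,150),(12,240),(20,300),(40,330),(165,265),(200,340),(110,340)]:
  print(uv,[ray("side",[uv],z)[0].round(2)[:2].tolist() for z in(-.7,0,.2,.4,.6,.75)])
print(proj("side",[[-.35,.155,.3],[-.35,0,.3],[-.35,-.2,.4],[0,0,0],[-.35,-.4,.4]]).round())
E
```

```text
(12, 150) [[-0.35, 3.4], [-0.23, 1.48], [-0.19, 0.93], [-0.16, 0.38], [-0.12, -0.17], [-0.1, -0.58]]
(12, 240) [[-0.43, 1.82], [-0.27, 0.59], [-0.23, 0.24], [-0.18, -0.11], [-0.14, -0.46], [-0.11, -0.72]]
(20, 300) [[-0.43, 1.18], [-0.27, 0.24], [-0.23, -0.03], [-0.18, -0.3], [-0.14, -0.57], [-0.1, -0.78]]
(40, 330) [[-0.36, 0.9], [-0.23, 0.08], [-0.2, -0.16], [-0.16, -0.39], [-0.13, -0.62], [-0.1, -0.8]]
(165, 265) [[0.32, 1.06], [0.15, 0.17], [0.1, -0.09], [0.05, -0.34], [-0.0, -0.6], [-0.04, -0.79]]
(200, 340) [[0.29, 0.43], [0.13, -0.18], [0.08, -0.36], [0.04, -0.53], [-0.01, -0.71], [-0.04, -0.84]]
(110, 340) [[-0.08, 0.65], [-0.08, -0.06], [-0.08, -0.26], [-0.08, -0.47], [-0.07, -0.67], [-0.07, -0.82]]
[[ -58.  240.]
 [ -63.  277.]
 [ -99.  300.]
 [ 133.  315.]
 [-119.  393.]]
```

```bash
python3 -c "
from plant import read_camera
import cv2,numpy as np
t=read_camera('top')[:,:,::-1];s=read_camera('side')[:,:,::-1]
r=lambda a,k:cv2.resize(a,None,fx=k,fy=k,interpolation=cv2.INTER_CUBIC)
o=np.zeros((600,800,3),np.uint8)
A=r(t[240:420,120:380],1.53)
o[:A.shape[0],:398]=A[:,:398];o[:300,400:800]=r(s,400/560)
B=r(s[200:420,0:300],1.33);o[305:305+B.shape[0],400:799]=B[:,:399]
o[300:600,:400]=r(t,400/560)
cv2.imwrite('pics/cmb4.png',o)"
```

```text
(no output)
```

View pics/cmb4.png

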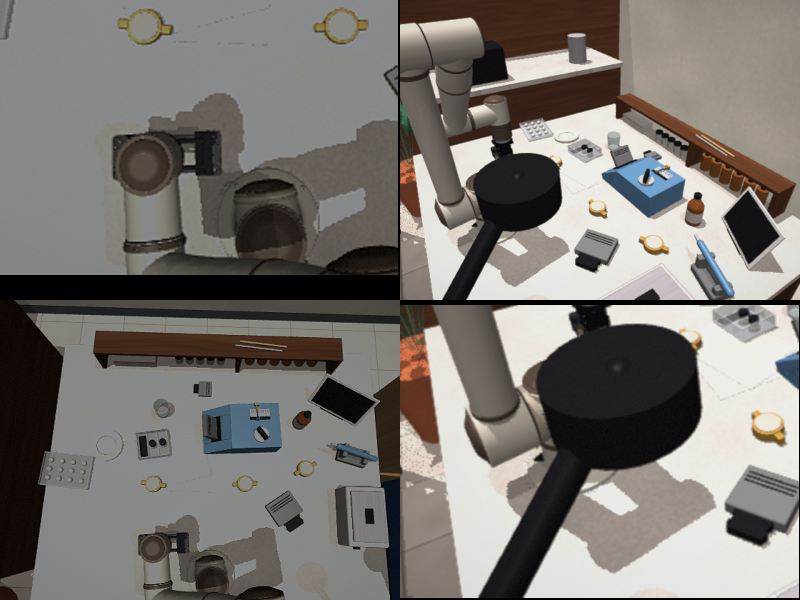

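The picture shows a lamp near the side camera, so the right side behind the robot is best avoided. Pushing a twist past joint 6's limit makes the solver share the turn with joint 4, which tilts the tool sideways. I'll try that in the free space in front of the unit.

```bash
python3 -m jog '[[0,0,-0.036,0,1],[0,0,-0.036,0,1],[0,0,-0.036,0,1],[0,0,-0.036,0,1],[0.036,0.003,0,0,1],[0.036,0.003,0,0,1],[0.036,0.003,0,0,1],[0.036,0.01,0,0,1],[0.036,0.01,0,0,1],[0.036,0.01,0,0,1]]' 20
python3 -m jog '[[0,0.04,0,0,1],[0,0.04,0,0,1],[0,0.04,0,0,1],[0,0.04,0,0,1],[0,0.04,0,0,1],[0,0.04,0,0,1],[0,0.04,0,0,1],[0,0,0,-0.12,1],[0,0,0,-0.12,1],[0,0,0,-0.12,1]]' 20
python3 -m jog '[[0,0,0.01,-0.12,1],[0,0,0.01,-0.12,1],[0,0,0,-0.12,1],[0,0,0,-0.12,1],[0,0,0,-0.12,1],[0,0,0,-0.12,1],[0,0,0,-0.12,1],[0,0,0,-0.12,1],[0,0,0,-0.12,1],[0,0,0,-0.12,1]]' 20
python3 -c "
from plant import *;print(read_state()['q'].round(1))"
```

```text
t: 14.57
ee_pos: [0.3416, 0.1631, 0.1915]
tcp_rot: [179.6, 0.8, 4.5]
ft_force: [-0.5, 1.5, 0.5]
gripper_width: 0.0871
grip_force: 0.0
t: 15.4
ee_pos: [0.3615, -0.1163, 0.1934]
tcp_rot: [179.9, 1.0, 25.3]
ft_force: [-0.8, 0.6, 0.1]
gripper_width: 0.087
grip_force: 0.0
t: 16.23
ee_pos: [0.3615, -0.1152, 0.1736]
tcp_rot: [-179.2, 0.4, 94.3]
ft_force: [-0.6, -0.6, 0.1]
gripper_width: 0.087
grip_force: 0.0
[  7.6  -1.4 -32.5   0.4 -59.7 176.5]
```

Now I'll push past the joint 6 limit.

```bash
python3 -m jog '[[0,0,0,-0.12,1],[0,0,0,-0.12,1],[0,0,0,-0.12,1],[0,0,0,-0.12,1],[0,0,0,-0.12,1],[0,0,0,0,1],[0,0,0,0,1],[0,0,0,0,1],[0,0,0,0,1],[0,0,0,0,1]]' 20
cat >st.py <<'E'
from plant import *
import numpy as np
from scipy.spatial.transform import Rotation as Ro
s=read_state();R=Ro.from_euler('xyz',s['tcp_rot'],degrees=True).as_matrix()
print('q',s['q'].round(1),'pos',s['ee_pos'].round(4));print('xyz axes cols',R.T.round(4).tolist())
E
python3 st.py
```

```text
t: 17.07
ee_pos: [0.3305, -0.0328, 0.1648]
tcp_rot: [-177.7, 7.1, 123.6]
ft_force: [0.4, -0.3, 0.5]
gripper_width: 0.0871
grip_force: 0.0
q [ 31.3  -8.3 -43.4   8.5 -57.3 177.4] pos [ 0.3305 -0.0328  0.1648]
xyz axes cols [[-0.5495, 0.8263, -0.1234], [0.8347, 0.5492, -0.0397], [0.035, -0.1248, -0.9916]]
```

```bash
python3 -m jog '[[-0.025,-0.0165,0.003,0,1],[-0.025,-0.0165,0.003,0,1],[-0.025,-0.0165,0.003,0,1],[-0.025,-0.0165,0.003,0,1],[-0.025,-0.0165,0.003,0,1],[0,0,0,0,1],[0,0,0,0,1],[0,0,0,0,1],[0,0,0,0,1],[0,0,0,0,1]]' 20
python3 st.py
```

```text
t: 17.9
ee_pos: [0.3004, -0.1187, 0.1575]
tcp_rot: [-177.9, 12.7, 120.8]
ft_force: [-0.3, 0.3, 0.5]
gripper_width: 0.0874
grip_force: 0.0
q [ 23.3 -12.9 -51.3  16.1 -53.2 177.4] pos [ 0.3004 -0.1187  0.1575]
xyz axes cols [[-0.4999, 0.8379, -0.2192], [0.8624, 0.505, -0.0365], [0.0801, -0.2072, -0.975]]
```

```bash
python3 -m jog '[[-0.03,-0.006,0.006,0,1],[-0.03,-0.006,0.006,0,1],[-0.03,-0.006,0.006,0,1],[-0.03,-0.006,0.006,0,1],[-0.03,-0.006,0.006,0,1],[-0.03,-0.006,0.006,0,1],[-0.03,-0.006,0.006,0,1],[-0.03,-0.006,0.006,0,1],[0,0,0,0,1],[0,0,0,0,1]]' 20
python3 st.py
```

```text
t: 18.73
ee_pos: [0.3637, -0.2774, 0.1238]
tcp_rot: [-177.7, 21.9, 116.6]
ft_force: [-0.6, 0.3, 0.5]
gripper_width: 0.087
grip_force: 0.0
q [ -7.    1.4 -54.7  41.6 -30.1 177.4] pos [ 0.3637 -0.2774  0.1238]
xyz axes cols [[-0.4149, 0.8302, -0.3722], [0.9005, 0.4331, -0.0378], [0.1298, -0.3509, -0.9274]]
```

```bash
python3 -m jog '[[-0.015,-0.0015,-0.037,0,1],[-0.015,-0.0015,-0.037,0,1],[-0.015,-0.0015,-0.037,0,1],[-0.015,-0.0015,-0.037,0,1],[-0.021,-0.011,0.007,-0.1,1],[-0.021,-0.011,0.007,-0.1,1],[-0.021,-0.011,0.007,-0.1,1],[-0.021,-0.011,0.007,-0.1,1],[0,0,0,0,1],[0,0,0,0,1]]' 20
python3 st.py
```

```text
t: 19.57
ee_pos: [0.3752, -0.2741, 0.1952]
tcp_rot: [-165.4, 31.6, 136.2]
ft_force: [0.3, -0.0, 0.2]
gripper_width: 0.0869
grip_force: 0.0
q [ -1.7  -5.1 -57.4  57.1 -38.8 177.4] pos [ 0.3752 -0.2741  0.1952]
xyz axes cols [[-0.615, 0.5897, -0.5235], [0.765, 0.6071, -0.2149], [0.1911, -0.5326, -0.8245]]
```

```bash
python3 -m jog '[[-0.018,-0.018,0.007,-0.1,1],[0,0,0,0,1],[0,0,-0.03,0,1],[0,0,-0.03,0,1],[0,0,-0.03,0,1],[0,0,0,0.12,1],[0,0,0,0.12,1],[0,0,0,0.12,1],[0,0,0,0.12,1],[0,0,0,0.12,1]]' 20
python3 st.py
cat >>st.py <<'E'
U=np.array([.6249,-.1116,0]);a=.0655
Z=np.array([[np.cos(a),-np.sin(a),0],[np.sin(a),np.cos(a),0],[0,0,1]])
l=np.radians(36.8)
P=Z@np.array([[1,0,0],[0,np.cos(l),np.sin(l)],[0,-np.sin(l),np.cos(l)]]) # pack axes cols
mouth=U+Z@[0,.108,.072]
grip=mouth+P[:,2]*.055
print('R in pack axes',(P.T@R).round(3).tolist())
yp=P.T@R
ang=np.arctan2(yp[1,0],yp[1,1]); print('twist to make tool y || pack y:',ang,'or',ang-np.sign(ang)*np.pi)
print('grip',grip.round(4),'packz',P[:,2].round(3))
def totool(d):return (R.T@d).round(4)
gp=s['ee_pos']-R[:,2]*.019
for b in(0,.08):print('to grip, standoff',b,totool(grip+P[:,2]*b-gp),'world',(grip+P[:,2]*b-gp).round(3))
E
python3 st.py
```

```text
t: 20.4
ee_pos: [0.3622, -0.2318, 0.2347]
tcp_rot: [172.2, 37.1, 98.4]
ft_force: [-0.5, -0.8, -0.6]
gripper_width: 0.0867
grip_force: 0.0
q [ 12.  -11.3 -57.1  51.6 -50.6 142.7] pos [ 0.3622 -0.2318  0.2347]
xyz axes cols [[-0.1161, 0.7886, -0.6038], [0.9683, 0.2253, 0.1081], [0.2213, -0.5721, -0.7898]]
q [ 12.  -11.3 -57.1  51.6 -50.6 142.7] pos [ 0.3622 -0.2318  0.2347]
xyz axes cols [[-0.1161, 0.7886, -0.6038], [0.9683, 0.2253, 0.1081], [0.2213, -0.5721, -0.7898]]
R in pack axes [[-0.064, 0.981, 0.183], [0.998, 0.064, 0.004], [-0.008, 0.183, -0.983]]
twist to make tool y || pack y: 1.5062722233694292 or -1.6353204302203639
grip [0.6157 0.029  0.116 ] packz [-0.039  0.598  0.801]
to grip, standoff 0 [0.2479 0.2914 0.0196] world [ 0.258  0.25  -0.134]
to grip, standoff 0.08 [ 0.2473  0.3061 -0.059 ] world [ 0.255  0.298 -0.07 ]
```

```bash
sed -i 's/ang=np.arctan2(yp\[1,0\],yp\[1,1\])/ang=-np.arctan2(yp[1,0],yp[1,1])/' st.py
python3 -m jog '[[0,0,0,0.12,1],[0,0,0,0.12,1],[0,0,0,0.12,1],[0,0,0,0.12,1],[0,0,0,0.12,1],[0,0,0,0.12,1],[0,0,0,0.12,1],[0,0,0,0.12,1],[0,0,0,0.12,1],[0,0,0,0.12,1]]' 20
python3 -m jog '[[0,0,-0.02,0.12,1],[0,0,-0.02,0.12,1],[0,0,-0.02,0.12,1],[0,0,0,0.075,1],[0,0,0,0,1],[0,0,0,0,1],[0,0,0,0,1],[0,0,0,0,1],[0,0,0,0,1],[0,0,0,0,1]]' 20
python3 st.py
```

```text
t: 21.23
ee_pos: [0.362, -0.2321, 0.2346]
tcp_rot: [142.7, 6.8, 29.9]
ft_force: [-0.1, 0.0, 0.2]
gripper_width: 0.0872
grip_force: 0.0
t: 22.07
ee_pos: [0.3483, -0.1992, 0.2807]
tcp_rot: [142.7, -7.9, 10.5]
ft_force: [0.0, -0.2, -0.6]
gripper_width: 0.0872
grip_force: 0.0
q [ 23.7 -16.1 -51.9  43.1 -64.1  51.1] pos [ 0.3483 -0.1992  0.2807]
xyz axes cols [[0.9739, 0.18, 0.138], [0.0625, -0.7979, 0.5995], [0.218, -0.5753, -0.7884]]
R in pack axes [[0.984, 0.01, 0.18], [0.01, -1.0, 0.001], [0.18, 0.001, -0.984]]
twist to make tool y || pack y: -3.131508098390469 or 0.010084555199324274
grip [0.6157 0.029  0.116 ] packz [-0.039  0.598  0.801]
to grip, standoff 0 [ 0.2787 -0.2641  0.0758] world [ 0.271  0.217 -0.18 ]
to grip, standoff 0.08 [ 0.2931 -0.2641 -0.0029] world [ 0.268  0.265 -0.116]
```

```bash
python3 -m jog '[[0.0293,-0.0264,0,0,1],[0.0293,-0.0264,0,0,1],[0.0293,-0.0264,0,0,1],[0.0293,-0.0264,0,0,1],[0.0293,-0.0264,0,0,1],[0.0293,-0.0264,0,0,1],[0.0293,-0.0264,0,0,1],[0.0293,-0.0264,0,0,1],[0.0293,-0.0264,0,0,1],[0.0293,-0.0264,0,0,1]]' 20
python3 st.py
python3 -c "
from plant import read_camera
import cv2,numpy as np
t=read_camera('top')[:,:,::-1];s=read_camera('side')[:,:,::-1]
r=lambda a,k:cv2.resize(a,None,fx=k,fy=k,interpolation=cv2.INTER_CUBIC)
o=np.zeros((600,800,3),np.uint8)
o[:400,:400]=r(t[130:230,250:350],4);o[:400,400:]=r(s[165:265,260:360],4)
cv2.imwrite('pics/cmb5.png',o[:400])"
```

```text
t: 22.9
ee_pos: [0.6187, 0.0653, 0.1621]
tcp_rot: [142.7, -7.9, 10.5]
ft_force: [0.0, -0.1, 0.1]
gripper_width: 0.0867
grip_force: 0.0
q [ 36.5  24.5 -24.7  42.7 -60.9  33.1] pos [0.6187 0.0653 0.1621]
xyz axes cols [[0.974, 0.1801, 0.1376], [0.0627, -0.7974, 0.6002], [0.2178, -0.576, -0.7879]]
R in pack axes [[0.984, 0.01, 0.18], [0.01, -1.0, 0.0], [0.18, 0.002, -0.984]]
twist to make tool y || pack y: -3.131162968436661 or 0.010429685153132251
grip [0.6157 0.029  0.116 ] packz [-0.039  0.598  0.801]
to grip, standoff 0 [-0.0158  0.0011  0.0755] world [ 0.001 -0.047 -0.061]
to grip, standoff 0.08 [-0.0014  0.0012 -0.0032] world [-0.002  0.001  0.003]
```

View pics/cmb5.png

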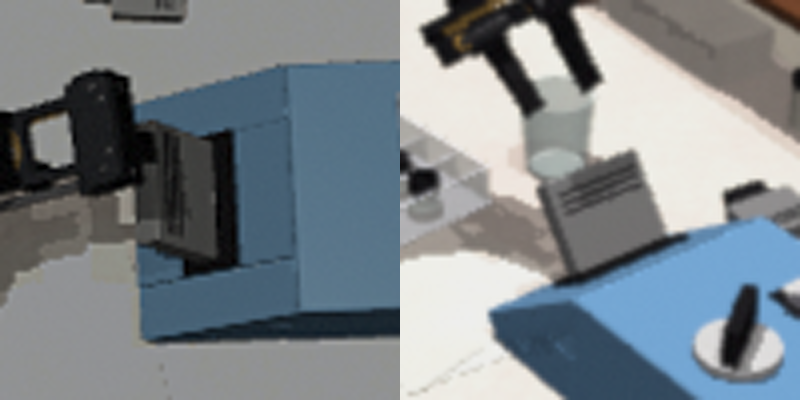

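```bash
python3 -m jog '[[-0.003,0,0.015,0,1],[-0.003,0,0.015,0,1],[-0.003,0.001,0.015,0,1],[-0.003,0,0.015,0,1],[-0.004,0,0.0155,0,0.8],[0,0,0,0,0.5],[0,0,0,0,0.4],[0,0,0,0,0.3],[0,0,0,0,0.2],[0,0,0,0,0.1]]' 8
python3 -m jog '[[0,0,0,0,0],[0,0,0,0,0],[0,0,0,0,0],[0,0,0,0,0],[0,0,0,0,0],[0,0,0,0,0],[0,0,0,0,0],[0,0,0,0,0],[0,0,0,0,0],[0,0,0,0,0]]' 8
python3 st.py; python3 -c "
from plant import *;s=read_state();print(s['torque'],s['ft_force'])"
```

```text
t: 23.83
ee_pos: [0.6192, 0.0184, 0.1034]
tcp_rot: [142.8, -8.1, 10.6]
ft_force: [0.2, -0.2, 0.2]
gripper_width: 0.0551
grip_force: 0.0
t: 24.67
ee_pos: [0.6189, 0.018, 0.1025]
tcp_rot: [142.8, -8.0, 10.5]
ft_force: [0.4, 3.2, 0.2]
gripper_width: 0.0223
grip_force: 8.0
q [ 31.1  26.6 -32.6  50.7 -51.5  26.9] pos [0.6189 0.018  0.1025]
xyz axes cols [[0.9734, 0.1813, 0.1399], [0.0626, -0.7983, 0.5989], [0.2203, -0.5743, -0.7885]]
R in pack axes [[0.983, 0.01, 0.182], [0.01, -1.0, 0.002], [0.182, -0.0, -0.983]]
twist to make tool y || pack y: -3.1316089257089454 or 0.00998372788084767
grip [0.6157 0.029  0.116 ] packz [-0.039  0.598  0.801]
to grip, standoff 0 [ 0.0008 -0.0009  0.0013] world [ 0.001  0.    -0.001]
to grip, standoff 0.08 [ 0.0153 -0.0009 -0.0773] world [-0.002  0.048  0.063]
[1.8849786  0.49789168 0.14555224] [0.43122408 3.15928739 0.16113007]
```

```bash
python3 -m jog '[[0,0,0,0,0],[0,0,0,0,0],[0.0004,0,-0.002,0,0],[0.0004,0,-0.002,0,0],[0.0004,0,-0.002,0,0],[0.0004,0,-0.002,0,0],[0.0004,0,-0.002,0,0],[0.0004,0,-0.002,0,0],[0.0004,0,-0.002,0,0],[0.0004,0,-0.002,0,0]]' 55
python3 -m jog '[[0.0011,0,-0.006,0,0],[0.0011,0,-0.006,0,0],[0.0011,0,-0.006,0,0],[0.0011,0,-0.006,0,0],[0.0011,0,-0.006,0,0],[0.0011,0,-0.006,0,0],[0.0011,0,-0.006,0,0],[0.0011,0,-0.006,0,0],[0,0,0,0,0],[0,0,0,0,0]]' 55
python3 st.py
python3 -c "
from plant import read_camera
import cv2
cv2.imwrite('pics/top6.png',read_camera('top')[:,:,::-1]);cv2.imwrite('pics/side6.png',read_camera('side')[:,:,::-1])"
```

```text
t: 25.5
ee_pos: [0.6181, 0.0273, 0.1157]
tcp_rot: [142.7, -8.0, 10.5]
ft_force: [-0.6, 1.1, -3.2]
gripper_width: 0.0219
grip_force: 54.8
t: 26.33
ee_pos: [0.6163, 0.0569, 0.1549]
tcp_rot: [142.8, -8.0, 10.5]
ft_force: [-0.0, -0.9, -2.5]
gripper_width: 0.0215
grip_force: 54.7
q [ 35.8  24.4 -26.3  43.7 -59.4  32.3] pos [0.6163 0.0569 0.1549]
xyz axes cols [[0.9735, 0.1809, 0.1399], [0.0622, -0.7982, 0.5992], [0.22, -0.5746, -0.7883]]
R in pack axes [[0.983, 0.01, 0.182], [0.01, -1.0, 0.002], [0.182, 0.0, -0.983]]
twist to make tool y || pack y: -3.1318618175662647 or 0.009730836023528422
grip [0.6157 0.029  0.116 ] packz [-0.039  0.598  0.801]
to grip, standoff 0 [-0.0111 -0.0011  0.0655] world [ 0.004 -0.039 -0.054]
to grip, standoff 0.08 [ 0.0035 -0.0011 -0.0132] world [0.    0.009 0.01 ]
```

```bash
python3 -m jog '[[0.0056,0.024,-0.0315,0,0],[0.0056,0.024,-0.0315,0,0],[0.0056,0.024,-0.0315,0,0],[0.0056,0.024,-0.0315,0,0],[-0.0347,0.0137,0.0042,0,0],[-0.0347,0.0137,0.0042,0,0],[-0.0347,0.0137,0.0042,0,0],[-0.0347,0.0137,0.0042,0,0],[-0.0347,0.0137,0.0042,0,0],[-0.0347,0.0137,0.0042,0,0]]' 55
python3 -m jog '[[-0.0347,0.0137,0.0042,0,0],[-0.0347,0.0137,0.0042,0,0],[0,0,0,0.12,0],[0,0,0,0.12,0],[0,0,0,0.12,0],[0,0,0,0.12,0],[0,0,0,0.12,0],[0,0,0,0.12,0],[0,0,0,0.12,0],[0,0,0,0.12,0]]' 55
python3 -m jog '[[0,0,0,0.12,0],[0,0,0,0.12,0],[0,0,0,0.12,0],[0,0,0,0.12,0],[0,0,0,0.12,0],[0,0,0,0.12,0],[0,0,0,0.12,0],[0,0,0,0.12,0],[0,0,0,0.12,0],[0,0,0,0.12,0]]' 55
cat >up.py <<'E'
# pack axes in tool frame fixed at grasp
import numpy as np
from plant import *
from scipy.spatial.transform import Rotation as Ro
s=read_state();R=Ro.from_euler('xyz',s['tcp_rot'],degrees=True).as_matrix()
T=np.array([[.983,.010,.182],[.010,-1,0],[.182,.002,-.983]])  # R in pack axes
pz=R@T[2];px=R@T[0]
print('q',s['q'].round(1),'pos',s['ee_pos'].round(3),'w',round(s['gripper_width'],4))
print('pack z',pz.round(3),'lean',np.degrees(np.arccos(pz[2])).round(2),'pack x',px.round(3),'tool axes',R.T.round(3).tolist())
E
python3 up.py
```

```text
t: 27.27
ee_pos: [0.4222, -0.063, 0.3143]
tcp_rot: [142.7, -7.9, 10.5]
ft_force: [1.0, 0.3, -0.8]
gripper_width: 0.0215
grip_force: 54.7
t: 28.1
ee_pos: [0.3597, -0.1011, 0.3148]
tcp_rot: [163.9, -34.9, -42.5]
ft_force: [-0.9, -0.3, -1.7]
gripper_width: 0.0219
grip_force: 54.7
t: 28.93
ee_pos: [0.3597, -0.1011, 0.3148]
tcp_rot: [-150.2, -24.8, -123.0]
ft_force: [0.4, -0.1, -1.8]
gripper_width: 0.0217
grip_force: 54.7
q [ 43.4 -14.5 -44.2  35.3 -79.3 -82.5] pos [ 0.36  -0.101  0.315] w 0.0217
pack z [-0.306  0.427  0.85 ] lean 31.77 pack x [-0.455 -0.85   0.264] tool axes [[-0.495, -0.762, 0.419], [-0.841, 0.298, -0.451], [0.218, -0.575, -0.788]]
```

```bash
python3 -m jog '[[0,0,0,0.12,0],[0,0,0,0.12,0],[0,0,0,0.12,0],[0,0,0,0.12,0],[0,0,0,0.12,0],[0,0,0,0.12,0],[0,0,0,0.12,0],[0,0,0,0.12,0],[0,0,0,0.12,0],[0,0,0,0.12,0]]' 55
python3 -m jog '[[0,0,0,0.12,0],[0,0,0,0.12,0],[0,0,0,0.12,0],[0,0,0,0.12,0],[0,0,0,0.12,0],[0,0,0,0.12,0],[0,0,0,0.12,0],[0,0,0,0,0],[0,0,0,0,0],[0,0,0,0,0]]' 55
python3 up.py
```

```text
t: 29.77
ee_pos: [0.3597, -0.1011, 0.3148]
tcp_rot: [-144.9, 15.6, 179.9]
ft_force: [-0.6, -0.2, -1.9]
gripper_width: 0.0211
grip_force: 54.7
t: 30.6
ee_pos: [0.3857, -0.1598, 0.3509]
tcp_rot: [-166.4, 31.2, 135.0]
ft_force: [-1.2, 0.1, -3.6]
gripper_width: 0.0215
grip_force: 54.7
q [  26.7  -13.2  -36.3   35.   -74.6 -177.4] pos [ 0.386 -0.16   0.351] w 0.0215
pack z [-0.295  0.625  0.722] lean 43.79 pack x [-0.552  0.505 -0.663] tool axes [[-0.605, 0.604, -0.519], [0.773, 0.601, -0.202], [0.19, -0.523, -0.831]]
```

```bash
python3 -m jog '[[0.018,0.018,-0.015,0.05,0],[0.018,0.018,-0.015,0.05,0],[0.018,0.018,-0.015,0.05,0],[0.018,0.018,-0.015,0.05,0],[0.018,0.018,-0.013,0.05,0],[0.018,0.018,-0.013,0.05,0],[0.018,0.018,-0.013,0.05,0],[0.018,0.018,-0.013,0.05,0],[0,0,0,0,0],[0,0,0,0,0]]' 55
python3 up.py
```

```text
t: 31.43
ee_pos: [0.4733, -0.0837, 0.439]
tcp_rot: [-175.1, 23.2, 121.0]
ft_force: [-0.9, -1.2, -2.3]
gripper_width: 0.0218
grip_force: 54.7
q [  25.6   -1.9   -7.8   23.5  -87.4 -177.4] pos [ 0.473 -0.084  0.439] w 0.0218
pack z [-0.21   0.519  0.828] lean 34.07 pack x [-0.433  0.71  -0.555] tool axes [[-0.473, 0.788, -0.394], [0.872, 0.484, -0.079], [0.128, -0.381, -0.916]]
```

```bash
python3 -m jog '[[0.02,-0.0154,0.0212,0,0],[0.02,-0.0154,0.0212,0,0],[0.02,-0.0154,0.0212,0,0],[0.02,-0.0154,0.0212,0,0],[0.02,-0.0154,0.0212,0,0],[0.022,0.016,-0.0105,0.05,0],[0.022,0.016,-0.0105,0.05,0],[0.022,0.016,-0.0105,0.05,0],[0.022,0.016,-0.0105,0.05,0],[0.022,0.016,-0.0105,0.05,0]]' 55
python3 up.py
```

```text
t: 32.27
ee_pos: [0.4366, -0.0868, 0.368]
tcp_rot: [-177.8, 13.9, 115.8]
ft_force: [0.2, 0.2, -2.0]
gripper_width: 0.0217
grip_force: 54.7
q [  20.8   -4.   -13.5   14.1  -81.7 -177.4] pos [ 0.437 -0.087  0.368] w 0.0217
pack z [-0.144  0.388  0.91 ] lean 24.48 pack x [-0.394  0.821 -0.412] tool axes [[-0.423, 0.874, -0.239], [0.904, 0.427, -0.037], [0.07, -0.232, -0.97]]
```

```bash
python3 -m jog '[[0.034,0.0025,-0.004,0,0],[0.034,0.0025,-0.004,0,0],[0.034,0.0025,-0.004,0,0],[0.034,0.0025,-0.004,0,0],[0.034,0.0025,-0.004,0,0],[0.034,0.0025,-0.004,0,0],[0.034,0.0025,-0.004,0,0],[0.034,0.0025,-0.004,0,0],[0,0,0,0,0],[0,0,0,0,0]]' 55
python3 up.py
```

```text
t: 33.1
ee_pos: [0.3905, 0.0211, 0.3741]
tcp_rot: [-177.0, 5.3, 125.3]
ft_force: [0.2, 0.7, -2.3]
gripper_width: 0.0215
grip_force: 54.7
q [  32.3   -6.6  -10.7    5.5  -88.6 -177.4] pos [0.39  0.021 0.374] w 0.0215
pack z [-0.114  0.253  0.961] lean 16.16 pack x [-0.555  0.785 -0.273] tool axes [[-0.576, 0.813, -0.093], [0.818, 0.573, -0.051], [0.011, -0.105, -0.994]]
```

```bash
python3 -m jog '[[0.031,0.0055,0.007,0,0],[0.031,0.0055,0.007,0,0],[0.031,0.0055,0.007,0,0],[0.031,0.0055,0.007,0,0],[0.031,0.0055,0.007,0,0],[0.031,0.0055,0.007,0,0],[0.031,0.0055,0.007,0,0],[0.031,0.0055,0.007,0,0],[0.031,0.0055,0.007,0,0],[0,0,0,0,0]]' 55
python3 up.py
```

```text
t: 33.93
ee_pos: [0.3487, 0.1369, 0.3014]
tcp_rot: [-177.2, -3.9, 134.8]
ft_force: [0.4, 0.3, -1.4]
gripper_width: 0.0213
grip_force: 54.7
q [  42.9   -4.7  -15.4   -3.9  -82.4 -177.4] pos [0.349 0.137 0.301] w 0.0213
pack z [-0.044  0.117  0.992] lean 7.31 pack x [-0.699  0.706 -0.114] tool axes [[-0.703, 0.708, 0.069], [0.707, 0.706, -0.05], [-0.084, 0.014, -0.996]]
```

```bash
python3 -m jog '[[0,0,0,-0.12,0],[0,0,0,-0.12,0],[0,0,0,-0.12,0],[0,0,0,-0.12,0],[0,0,0,-0.12,0],[0,0,0,-0.12,0],[0,0,0,-0.12,0],[0,0,0,-0.12,0],[0,0,0,-0.12,0],[0,0,0,-0.11,0]]' 55
python3 up.py
python3 - <<'E'
from plant import *
import numpy as np
from scipy.spatial.transform import Rotation as Ro
s=read_state();R=Ro.from_euler('xyz',s['tcp_rot'],degrees=True).as_matrix()
print(R.T@(np.array([.04,.34,.26])-s['ee_pos']))
E
```

```text
t: 34.77
ee_pos: [0.3499, 0.1354, 0.3031]
tcp_rot: [177.5, -3.9, -156.7]
ft_force: [-0.0, 1.3, -2.6]
gripper_width: 0.0217
grip_force: 54.7
q [  42.7   -4.8  -15.3   -3.7  -82.4 -108.9] pos [0.35  0.135 0.303] w 0.0217
pack z [-0.089 -0.084  0.992] lean 7.15 pack x [-0.919 -0.377 -0.114] tool axes [[-0.916, -0.395, 0.068], [-0.393, 0.919, 0.044], [-0.08, 0.014, -0.997]]
[0.20014096 0.30783503 0.07056061]
```

```bash
python3 -m jog '[[0.022,0.034,0.0075,0,0],[0.022,0.034,0.0075,0,0],[0.022,0.034,0.0075,0,0],[0.022,0.034,0.0075,0,0],[0.022,0.034,0.0075,0,0],[0.022,0.034,0.0075,0,0],[0.022,0.034,0.0075,0,0],[0.022,0.034,0.0075,0,0],[0.022,0.034,0.0075,0,0],[0,0,0,0,0]]' 55
python3 up.py
```

```text
t: 35.6
ee_pos: [0.0391, 0.3437, 0.2622]
tcp_rot: [177.4, -4.0, -156.5]
ft_force: [1.1, -0.2, -3.0]
gripper_width: 0.0215
grip_force: 54.7
q [ 106.4  -10.   -24.9   -4.5  -73.  -171.8] pos [0.039 0.344 0.262] w 0.0215
pack z [-0.087 -0.084  0.992] lean 7.09 pack x [-0.918 -0.379 -0.113] tool axes [[-0.915, -0.397, 0.069], [-0.395, 0.918, 0.045], [-0.082, 0.014, -0.997]]
```

```bash
python3 -m jog '[[0.032,0.004,0.0025,0.05,0],[0.032,0.004,0.0025,0.05,0],[0.032,0.004,0.0025,0.05,0],[0.032,0.004,0.0025,0.05,0],[0.032,0.004,0.0025,0.05,0],[0.032,0.004,0.0025,0.05,0],[0.032,0.004,0.0025,0.05,0],[0,0,0,0,0],[0,0,0,0,0],[0,0,0,0,0]]' 55
python3 up.py
```

```text
t: 36.43
ee_pos: [-0.0164, 0.3499, 0.2509]
tcp_rot: [178.9, -15.3, -167.9]
ft_force: [-0.1, 0.3, -2.0]
gripper_width: 0.0215
grip_force: 54.7
q [ 103.5   -6.3  -20.8  -15.8  -74.5 -177.4] pos [-0.016  0.35   0.251] w 0.0215
pack z [0.084 0.002 0.996] lean 5.04 pack x [-0.977 -0.197  0.083] tool axes [[-0.943, -0.203, 0.263], [-0.206, 0.978, 0.018], [-0.261, -0.037, -0.965]]
```

```bash
python3 -m jog '[[0.01,0.0007,-0.0367,0,0],[0.01,0.0007,-0.0367,0,0],[0.01,0.0007,-0.0367,0,0],[0.01,0.0007,-0.0367,0,0],[0.01,0.0007,-0.0367,0,0],[0.01,0.0007,-0.0367,0,0],[0.01,0.0007,-0.0367,0,0],[0.01,0.0007,-0.0367,0,0],[0.01,0.0007,-0.0367,0,0],[0,0,0,0,0]]' 55
python3 up.py
```

```text
t: 37.27
ee_pos: [0.0425, 0.3577, 0.5847]
tcp_rot: [177.1, -16.7, -164.6]
ft_force: [0.3, -0.4, -1.1]
gripper_width: 0.0216
grip_force: 54.7
q [  91.7   -2.3   30.1  -20.  -122.  -177.4] pos [0.042 0.358 0.585] w 0.0216
pack z [ 0.116 -0.017  0.993] lean 6.87 pack x [-0.963 -0.246  0.108] tool axes [[-0.923, -0.255, 0.287], [-0.252, 0.967, 0.048], [-0.289, -0.028, -0.957]]
```

```bash
python3 -m jog '[[0.028,0.0076,0.0085,0.06,0],[0.028,0.0076,0.0085,0.06,0],[0.028,0.0076,0.0085,0.06,0],[0,0,0,0,0],[0,0,0,0,0],[0,0,0,0,0],[0,0,0,0,0],[0,0,0,0,0],[0,0,0,0,0],[0,0,0,0,0]]' 55
python3 up.py
```

```text
t: 38.1
ee_pos: [0.0492, 0.3612, 0.5421]
tcp_rot: [178.2, -18.7, -168.8]
ft_force: [-0.1, -1.0, -2.2]
gripper_width: 0.0215
grip_force: 54.7
q [  88.9   -2.9   23.2  -20.9 -116.8 -177.4] pos [0.049 0.361 0.542] w 0.0215
pack z [0.145 0.    0.989] lean 8.44 pack x [-0.974 -0.178  0.142] tool axes [[-0.929, -0.185, 0.32], [-0.185, 0.982, 0.029], [-0.32, -0.032, -0.947]]
```

```bash
python3 -m jog '[[0,0,0,0.12,0],[0,0,0,0.12,0],[0,0,0,0.12,0],[0,0,0,0.12,0],[0,0,0,0,0],[0,0,0,0,0],[0,0,0,0,0],[0,0,0,0,0],[0,0,0,0,0],[0,0,0,0,0]]' 55
python3 up.py
```

```text
t: 38.93
ee_pos: [0.1621, 0.3368, 0.4953]
tcp_rot: [-175.7, -20.1, 170.4]
ft_force: [-0.0, 0.2, -2.1]
gripper_width: 0.0216
grip_force: 54.7
q [ 7.050e+01 -1.000e-01  1.890e+01 -2.110e+01 -1.156e+02 -1.774e+02] pos [0.162 0.337 0.495] w 0.0216
pack z [0.177 0.047 0.983] lean 10.62 pack x [-0.973  0.161  0.167] tool axes [[-0.926, 0.156, 0.344], [0.141, 0.988, -0.07], [-0.351, -0.016, -0.936]]
```

```bash
python3 -m jog '[[-0.037,-0.0087,-0.013,0,0],[-0.037,-0.0087,-0.013,0,0],[-0.037,-0.0087,-0.013,0,0],[-0.037,-0.0087,-0.013,0,0],[-0.037,-0.0087,-0.013,0,0],[-0.037,-0.0087,-0.013,0,0],[-0.037,-0.0087,-0.013,0,0],[-0.037,-0.0087,-0.013,0,0],[-0.037,-0.0087,-0.013,0,0],[-0.037,-0.0087,-0.013,0,0]]' 55
python3 -m jog '[[-0.037,-0.0087,-0.013,0,0],[-0.037,-0.0087,-0.013,0,0],[-0.037,-0.0087,-0.013,0,0],[-0.037,-0.0087,-0.013,0,0],[-0.037,-0.0087,-0.013,0,0],[-0.037,-0.0087,-0.013,0,0],[-0.037,-0.0087,-0.013,0,0],[-0.037,-0.0087,-0.013,0,0],[-0.037,-0.0087,-0.013,0,0],[0,0,0,0,0]]' 55
python3 up.py
```

```text
t: 39.77
ee_pos: [0.5397, 0.1941, 0.4955]
tcp_rot: [-175.7, -20.1, 170.4]
ft_force: [0.5, 1.3, -0.9]
gripper_width: 0.0215
grip_force: 54.7
t: 40.6
ee_pos: [0.7321, 0.0503, 0.3922]
tcp_rot: [-176.6, -15.8, 170.4]
ft_force: [0.8, 0.9, -4.2]
gripper_width: 0.0216
grip_force: 54.7
q [  14.9   50.9   80.4   -4.8 -135.3 -116.9] pos [0.732 0.05  0.392] w 0.0216
pack z [0.101 0.044 0.994] lean 6.46 pack x [-0.982  0.165  0.092] tool axes [[-0.949, 0.16, 0.272], [0.15, 0.987, -0.057], [-0.278, -0.013, -0.961]]
```

```bash
python3 -m jog '[[-0.022,0.003,-0.032,0,0],[-0.022,0.003,-0.032,0,0],[-0.022,0.003,-0.032,0,0],[-0.022,0.003,-0.032,0,0],[-0.022,0.003,-0.032,0,0],[-0.022,0.003,-0.032,0,0],[0,0,0,0,0],[0,0,0,0,0],[0,0,0,0,0],[0,0,0,0,0]]' 55
python3 up.py
```

```text
t: 41.43
ee_pos: [0.7397, 0.0405, 0.4303]
tcp_rot: [-177.6, -8.9, 170.9]
ft_force: [-0.5, -0.2, -3.1]
gripper_width: 0.0213
grip_force: 54.7
q [  14.9   48.    80.6   -1.9 -131.7 -115. ] pos [0.74  0.041 0.43 ] w 0.0213
pack z [-0.02   0.047  0.998] lean 3.22 pack x [-0.987  0.16  -0.027] tool axes [[-0.976, 0.155, 0.155], [0.151, 0.988, -0.041], [-0.16, -0.017, -0.987]]
```

```bash
python3 - <<'E'
import cv2,numpy as np
t=cv2.imread('pics/top0.png')[175:230,185:245];s=cv2.imread('pics/side0.png')[190:232,230:288]
o=np.zeros((600,800,3),np.uint8)
a=cv2.resize(t,None,fx=6.6,fy=6.6,interpolation=cv2.INTER_CUBIC);b=cv2.resize(s,None,fx=6.8,fy=6.8,interpolation=cv2.INTER_CUBIC)
o[:a.shape[0],:a.shape[1]]=a;o[:b.shape[0],400:400+b.shape[1]]=b
cv2.imwrite('pics/cad.png',cv2.convertScaleAbs(o[:400],alpha=1.3))
E
```

```text
(no output)
```

View pics/cad.png

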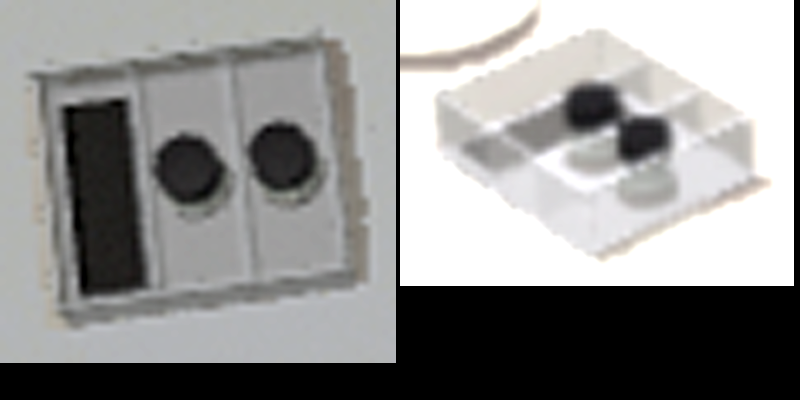

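```bash
python3 - <<'E'
from h import *
from scipy.optimize import least_squares as ls
tp=lambda a:(np.array(a,float)+.5)/6.6-.5+[185,175]
sp=lambda a:(np.array(a,float)-[400,0]+.5)/6.8-.5+[230,190]
L=np.array([[50,64,6],[50,28,6],[-50,28,6],[-50,64,6]])/1e3
Rm=np.array([[61,71,45],[61,-71,45],[-61,-71,45],[-61,71,45]])/1e3
tl=tp([(62,104),(127,98),(148,288),(82,297)]);tr=tp([(35,75),(322,40)])
sr=sp([(437,97),(600,30),(752,122)]);sb=sp([(603,258)])
Sr=Rm[[3,0,1]];Sb=np.array([[-61,-71,0]])/1e3
def f(p,k):
    W=lambda X:X@Rz(p[2]).T+[p[0],p[1],0]
    a=(proj("top",W(L))-tl).ravel();b=(proj("top",W(Rm[:2]))-tr).ravel();c=np.r_[(proj("side",W(Sr))-sr).ravel(),(proj("side",W(Sb))-sb).ravel()]
    return {'L':a,'tLR':np.r_[a,b],'s':c,'all':np.r_[a,b,c]}[k]
for k in('L','tLR','s','all'):
    r=ls(f,[.55,.27,.17],args=(k,));p=r.x
    print(k,p.round(4),'liner',(p[:2]+(Rz(p[2])@[0,.046,0])[:2]).round(4),r.fun.round(1).tolist())
E
```

```text
L [0.5525 0.2782 0.1741] liner [0.5445 0.3235] [-0.5, 0.0, 0.5, -0.5, 0.5, 0.2, -0.5, 0.3]
tLR [0.5493 0.2773 0.1468] liner [0.5426 0.3228] [0.1, 0.4, 1.1, 0.1, 0.3, 0.9, -0.8, 0.8, -0.6, -1.4, -0.1, -0.9]
s [0.5504 0.2693 0.1985] liner [0.5413 0.3144] [-0.8, 0.0, -0.1, -1.2, 1.8, -1.0, -0.9, 1.6]
all [0.5509 0.2757 0.1718] liner [0.543 0.321] [0.3, 0.5, 1.3, -0.1, 1.2, 0.6, 0.2, 0.8, -0.5, -1.2, -0.0, -1.8, -1.3, -1.1, -0.1, -1.9, 0.9, -1.4, -2.3, 0.7]
```

```bash
python3 -m jog '[[0,0,0,-0.111,0],[0,0,0,-0.111,0],[0,0,0,-0.111,0],[0,0,0,0,0],[0,0,0,0,0],[0,0,0,0,0],[0,0,0,0,0],[0,0,0,0,0],[0,0,0,0,0],[0,0,0,0,0]]' 55
cat >>up.py <<'E'
tip=s['ee_pos']-R[:,2]*.019-pz*.087
tgt=np.array([.544,.3225,.006])
print('px az',np.degrees(np.arctan2(px[1],px[0])),'tip',tip.round(4))
for h in(.15,.08,0):print(h,(R.T@(tgt+[0,0,h]-tip)).round(4))
E
python3 up.py
```

```text
t: 42.27
ee_pos: [0.7395, 0.0403, 0.4309]
tcp_rot: [179.3, -9.2, -169.8]
ft_force: [0.1, -0.2, -2.2]
gripper_width: 0.0215
grip_force: 54.7
q [  14.9   48.    80.6   -1.9 -131.7  -95.9] pos [0.74  0.04  0.431] w 0.0215
pack z [-0.021 -0.013  0.999] lean 1.98 pack x [-0.986 -0.165 -0.023] tool axes [[-0.972, -0.175, 0.16], [-0.176, 0.984, 0.012], [-0.159, -0.017, -0.987]]
px az -170.47792508107636 tip [0.7444 0.0418 0.3627]
0.15 [0.1125 0.3091 0.2313]
0.08 [0.1013 0.3083 0.3004]
0 [0.0885 0.3074 0.3793]
```

```bash
python3 -m jog '[[0.0112,0.0309,0.0231,0,0],[0.0112,0.0309,0.0231,0,0],[0.0112,0.0309,0.0231,0,0],[0.0112,0.0309,0.0231,0,0],[0.0112,0.0309,0.0231,0,0],[0.0112,0.0309,0.0231,0,0],[0.0112,0.0309,0.0231,0,0],[0.0112,0.0309,0.0231,0,0],[0.0112,0.0309,0.0231,0,0],[0.0112,0.0309,0.0231,0,0]]' 55
python3 up.py
python3 -m jog '[[0,0,0,0,0],[0,0,0,0,0],[0,0,0,0,0],[0,0,0,0,0],[0,0,0,0,0],[0,0,0,0,0],[0,0,0,0,0],[0,0,0,0,0],[0,0,0,0,0],[0,0,0,0,0]]' 55
python3 up.py
python3 - <<'E'
from h import *
from plant import *
import cv2
from scipy.spatial.transform import Rotation as Ro
s=read_state();R=Ro.from_euler('xyz',s['tcp_rot'],degrees=True).as_matrix()
T=np.array([[.983,.010,.182],[.010,-1,0],[.182,.002,-.983]]);P=R@T.T
tip=s['ee_pos']-R[:,2]*.019-P[:,2]*.087
pts=[[sx*30,sy*7,z] for z in(0,32) for sx in(-1,1) for sy in(-1,1)]+[[sx*48,sy*11,z] for z in(32,112) for sx in(-1,1) for sy in(-1,1)]
W=tip+np.array(pts)/1e3@P.T
o=np.zeros((600,800,3),np.uint8)
for i,(n,x0,y0,w,h) in enumerate([("side",220,140,100,100),("top",170,150,100,100)]):
    im=read_camera(n)[:,:,::-1];cv2.imwrite(f'pics/{n}7.png',im)
    a=cv2.resize(im[y0:y0+h,x0:x0+w],None,fx=4,fy=4,interpolation=cv2.INTER_CUBIC)
    for p in (proj(n,W)-[x0,y0]+.5)*4-.5:cv2.circle(a,(int(p[0]),int(p[1])),2,(0,0,255),-1)
    o[:400,400*i:400*i+400]=a
cv2.imwrite('pics/cmb7.png',o[:400])
E
```

```text
t: 43.1
ee_pos: [0.5545, 0.305, 0.2396]
tcp_rot: [179.3, -9.1, -169.8]
ft_force: [0.2, 0.6, -2.9]
gripper_width: 0.0214
grip_force: 54.7
q [  40.5   26.6   15.4   -5.2  -86.4 -119.7] pos [0.555 0.305 0.24 ] w 0.0214
pack z [-0.021 -0.014  0.999] lean 2.01 pack x [-0.986 -0.166 -0.023] tool axes [[-0.972, -0.176, 0.159], [-0.176, 0.984, 0.012], [-0.159, -0.016, -0.987]]
px az -170.45744946478925 tip [0.5594 0.3066 0.1715]
0.15 [0.0097 0.0182 0.0174]
0.08 [-0.0014  0.0174  0.0866]
0 [-0.0141  0.0164  0.1655]
t: 43.93
ee_pos: [0.5562, 0.3039, 0.2401]
tcp_rot: [179.3, -9.2, -169.8]
ft_force: [-0.3, -0.7, -2.4]
gripper_width: 0.0215
grip_force: 54.7
q [  40.4   26.7   15.6   -5.2  -86.6 -119.5] pos [0.556 0.304 0.24 ] w 0.0215
pack z [-0.021 -0.014  0.999] lean 1.99 pack x [-0.986 -0.166 -0.023] tool axes [[-0.971, -0.176, 0.16], [-0.176, 0.984, 0.012], [-0.159, -0.017, -0.987]]
px az -170.4503706463949 tip [0.561  0.3054 0.1719]
0.15 [0.011  0.0196 0.0181]
0.08 [-0.0002  0.0188  0.0872]
0 [-0.0129  0.0179  0.1662]
```

View pics/cmb7.png

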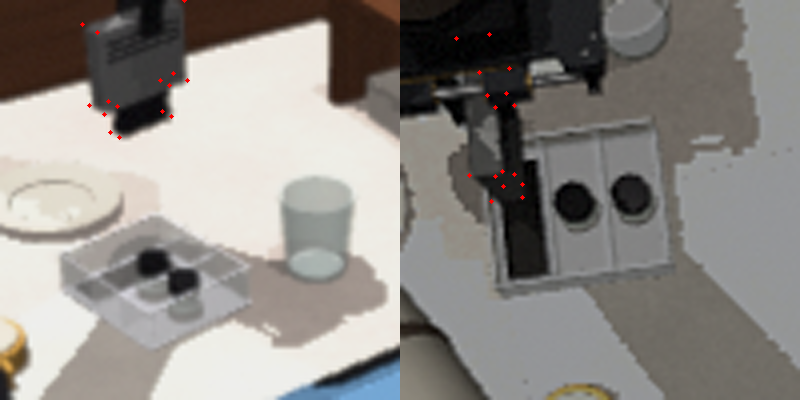

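```bash
python3 -m jog '[[0.004,0.0066,0.006,0,0],[0.004,0.0066,0.006,0,0],[0.003,0.0066,0.006,0,0],[-0.0032,-0.0002,0.0197,0,0],[-0.0032,-0.0002,0.0197,0,0],[-0.0032,-0.0002,0.0197,0,0],[-0.0032,-0.0002,0.0197,0,0],[-0.0032,-0.0002,0.0197,0,0],[0,0,0,0,0],[0,0,0,0,0]]' 55
python3 up.py
python3 - <<'E'
from h import *
from plant import *
import cv2
o=np.zeros((600,800,3),np.uint8)
for i,(n,x0,y0,w,h) in enumerate([("side",220,160,80,80),("top",170,160,80,80)]):
    im=read_camera(n)[:,:,::-1]
    o[:400,400*i:400*i+400]=cv2.resize(im[y0:y0+h,x0:x0+w],None,fx=5,fy=5,interpolation=cv2.INTER_CUBIC)
cv2.imwrite('pics/cmb8.png',o[:400])
E
```

```text
t: 44.87
ee_pos: [0.538, 0.3214, 0.1233]
tcp_rot: [179.4, -9.3, -169.7]
ft_force: [0.3, -0.2, -1.9]
gripper_width: 0.0213
grip_force: 54.7
q [  42.6   30.1    4.7   -5.7  -72.3 -120.2] pos [0.538 0.321 0.123] w 0.0213
pack z [-0.018 -0.011  0.999] lean 1.85 pack x [-0.985 -0.167 -0.02 ] tool axes [[-0.971, -0.176, 0.162], [-0.177, 0.984, 0.01], [-0.161, -0.019, -0.987]]
px az -170.37565982650958 tip [0.5426 0.3228 0.0551]
0.15 [ 0.0151  0.0005 -0.0998]
0.08 [ 0.0037 -0.0002 -0.0307]
0 [-0.0093 -0.001   0.0482]
```

View pics/cmb8.png

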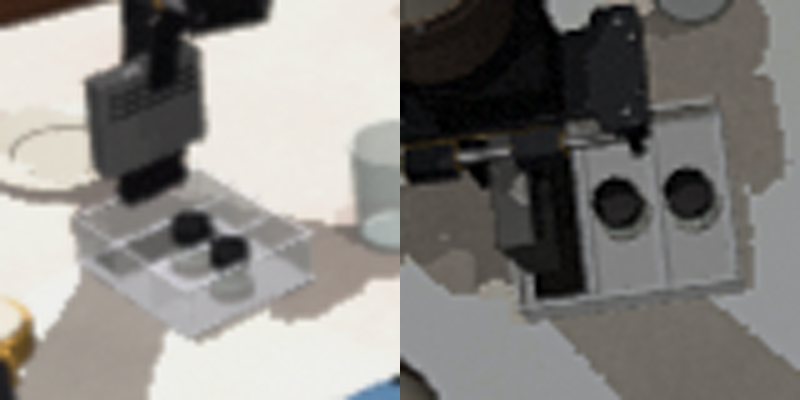

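```bash
python3 - <<'E'
from h import *
e=np.array([[122,203],[187,177]])
p=(e+.5)/5-.5+[220,160]
print(ray("side",p,.0551).round(4), ray("side",p,.0551).mean(0))
a=np.radians(9.6);c=np.array([.5426,.3228,.0551]);x=np.array([np.cos(a),np.sin(a),0]);y=np.array([-np.sin(a),np.cos(a),0])
print("exp near edge",c-.03*x-.007*y,c+.03*x-.007*y)
E
```

```text
[[0.5133 0.3158 0.0551]
 [0.5738 0.3243 0.0551]] [0.54354908 0.32004241 0.0551    ]
exp near edge [0.5141875  0.31089497 0.0551    ] [0.57334726 0.32090109 0.0551    ]
```

```bash
python3 -m jog '[[-0.0019,-0.0009,0.0118,0,0],[-0.0019,-0.0009,0.0118,0,0],[-0.0016,0,0.0099,0,0],[-0.0008,0,0.005,0,0],[-0.0003,0,0.002,0,0],[-0.0003,0,0.002,0,0],[-0.0003,0,0.002,0,0],[0,0,0,0,0],[0,0,0,0,0],[0,0,0,0,0]]' 55
python3 -m jog '[[-0.0003,0,0.0015,0,0],[0,0,0,0,0],[-0.0003,0,0.0015,0,0],[0,0,0,0,0],[-0.0003,0,0.0015,0,0],[0,0,0,0,0],[0,0,0,0,0],[0,0,0,0,0],[0,0,0,0,0],[0,0,0,0,0]]' 55
python3 up.py|tail -5
```

```text
t: 45.8
ee_pos: [0.5394, 0.3205, 0.0799]
tcp_rot: [179.3, -9.1, -169.7]
ft_force: [-0.6, -0.3, -3.4]
gripper_width: 0.0218
grip_force: 54.7
t: 46.63
ee_pos: [0.5394, 0.3204, 0.0749]
tcp_rot: [179.3, -9.2, -169.7]
ft_force: [0.4, 0.6, -1.4]
gripper_width: 0.0216
grip_force: 54.7
pack z [-0.021 -0.014  0.999] lean 1.99 pack x [-0.986 -0.166 -0.023] tool axes [[-0.971, -0.176, 0.159], [-0.176, 0.984, 0.012], [-0.159, -0.017, -0.987]]
px az -170.4316434220722 tip [0.5442 0.3219 0.0067]
0.15 [ 0.0239  0.0024 -0.1473]
0.08 [ 0.0127  0.0016 -0.0782]
0 [-0.      0.0006  0.0007]
```

```bash
python3 -m jog '[[-0.0002,0,0.001,0,0],[0,0,0,0,0],[-0.0002,0,0.001,0,0],[0,0,0,0,0],[-0.0002,0,0.001,0,0],[0,0,0,0,0],[0,0,0,0,0],[0,0,0,0,0],[0,0,0,0,0],[0,0,0,0,0]]' 55
python3 up.py|tail -4|head -1
```

```text
t: 47.47
ee_pos: [0.5404, 0.3207, 0.0738]
tcp_rot: [179.3, -9.0, -169.7]
ft_force: [-0.9, 0.1, 6.9]
gripper_width: 0.0215
grip_force: 54.8
px az -170.3910932335908 tip [0.5455 0.3223 0.0057]
```

```bash
python3 -m jog '[[0,0,0,0,0],[0,0,0,0,0],[0,0,0,0,0],[-0.0002,0,0.001,0,0],[0,0,0,0,0],[0,0,0,0,0],[0,0,0,0,0],[0,0,0,0,0],[0,0,0,0,0],[0,0,0,0,0]]' 6
python3 -m jog '[[0,0,0,0,0.3],[0,0,0,0,0.35],[0,0,0,0,0.4],[0,0,0,0,0.45],[0,0,0,0,0.5],[0,0,0,0,0.5],[0,0,0,0,0.5],[0.0016,0,-0.01,0,0.5],[0.0032,0,-0.02,0,0.5],[0.0048,0,-0.03,0,0.5]]' 6
python3 -m jog '[[0.0048,0,-0.03,0,0.5],[0.0064,0,-0.04,0,0.5],[0.0064,0,-0.04,0,0.5],[0.0064,0,-0.04,0,0.5],[0.0064,0,-0.04,0,0.5],[0.04,0,0,0,0.5],[0.04,0,0,0,0.5],[0.04,0,0,0,0.5],[0.04,0,0,0,0.5],[0,0,0,0,0.5]]' 6
python3 - <<'E'
from h import *
from plant import *
import cv2
o=np.zeros((600,800,3),np.uint8)
for i,(n,x0,y0,w,h,x1,y1) in enumerate([("side",220,140,100,100,325,210),("top",170,150,100,75,335,140)]):
    im=read_camera(n)[:,:,::-1];cv2.imwrite(f'pics/{n}9.png',im)
    o[300*i:300*i+300,:400]=cv2.resize(im[y0:y0+75+(1-i)*0+(25 if 0 else 0),x0:x0+w],(400,300),interpolation=cv2.INTER_CUBIC) if i else cv2.resize(im[160:235,x0:x0+w],(400,300),interpolation=cv2.INTER_CUBIC)
    o[300*i:300*i+300,400:]=cv2.resize(im[y1:y1+56,x1:x1+75],(400,300),interpolation=cv2.INTER_CUBIC)
cv2.imwrite('pics/cmb9.png',o)
E
```

```text
t: 48.3
ee_pos: [0.5412, 0.3206, 0.0732]
tcp_rot: [179.3, -8.9, -169.7]
ft_force: [0.7, -1.1, 7.7]
gripper_width: 0.022
grip_force: 6.1
t: 49.13
ee_pos: [0.5381, 0.3187, 0.13]
tcp_rot: [179.5, -9.5, -169.8]
ft_force: [0.1, 0.6, -0.0]
gripper_width: 0.0433
grip_force: 0.0
t: 49.97
ee_pos: [0.3806, 0.2875, 0.3539]
tcp_rot: [179.1, -8.9, -169.5]
ft_force: [0.7, -0.8, -0.4]
gripper_width: 0.0434
grip_force: 0.0
```

View pics/cmb9.png

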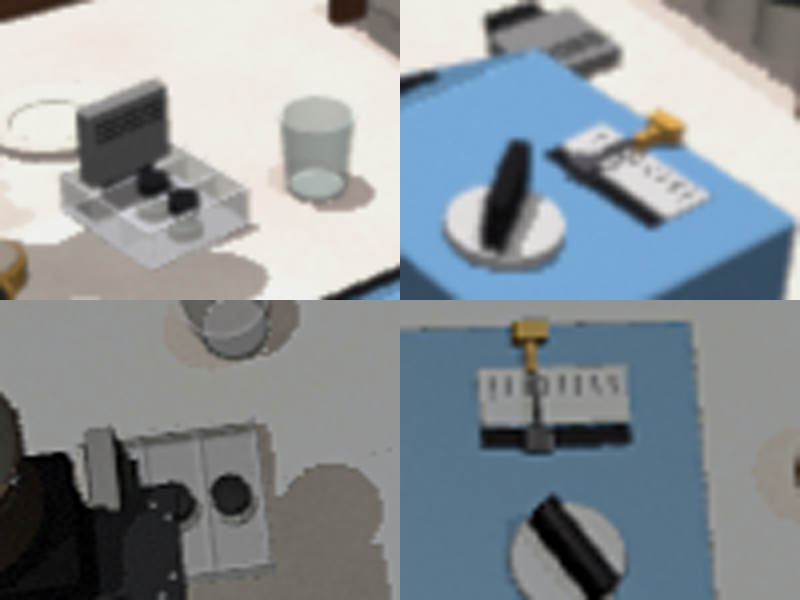

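The pack stands upright in the compartment at side crop (125,130). The pointer (535,395) lines up with the brass tab (530,355), and the robot is clear. I'm handing in.

```bash
python3 -c "
from plant import *;print(sign_off())"
```

```text
the job is handed in; nothing more can be done
None
```

I turned the pointer onto the brass mark (about 0.5 mm off by the camera), then pulled the pack and stood it prong down in the empty compartment; I signed off at about 50 s with the arm clear, and no verdict came back.

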